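# Dry the shoe brush: load the drying drawer and set its click dial

## Robot

A 7-joint arm with a two-finger parallel gripper is mounted at the origin on the work surface. World frame = base frame: x ahead of the robot, y to its left, z up, the work surface at z = 0. Lengths are in m, angles in rad, forces in N, time in s.
With the tool pointing down it reaches from about 0.4 to 0.85 m from the base axis. Payload 10.4 kg.
Tool frame: the origin (TCP) lies between the finger pads; the fingertips stand 14 mm ahead of it and the grasp point (between the pads) lies 5 mm behind it; z points along the fingers, y is the direction in which the jaws open and shut (so a half turn about z gives the same grasp; the last joint's range is limited). The gripper opens to 87 mm and grips with 3 to 60 N. Pads are 19 mm wide; open, the fingers measure 117 mm over their backs; the gripper's body (75 mm by 190 mm) begins 51 mm behind the grasp point.
Start: joints at [1.227, 0.332, -0.065, 1.46, 0.022, 1.35, -0.088], TCP at [0.197, -0.593, 0.237] pointing down, gripper open.
Joint ranges: [-2.6, 2.6], [-0.5, 2.12], [-1.47, 1.34], [0.16, 2.42], [-1.27, 4.41], [0.06, 2.06], [-2.6, 2.6]. Speed limits (rad/s): [2.22, 2.22, 2.79, 2.79, 3.14, 3.14, 3.14].

## Interface

Orientations are given as a unit quaternion [x, y, z, w].
In Python, from bench import readout, camera, calibration, order gives the robot as it stands.
- The arm moves only by the tool apply_moves, never from a script. Its argument "deltas" is a list of rows, each an object with "translation": the shift along the world's x, y, z in m, a list of three; "turn": the turn, a rotation vector about the world's x, y, z in rad, a list of three; "hand": the finger opening in m, from 0 to 0.087. A call has 1 to 5 rows; each row shifts and turns the pose as measured when the row begins; what a row does not reach is not made up. A row lasts 1/10 s, in which the tool goes at most 50 mm and 8.59 degrees, less where a joint would pass 70% of its speed; a pose out of reach is approached as far as the arm can. A call with a gripper value outside its range is refused whole. The fingers move at their own pace and stop on an object; "newtons" is the grip in N (left out, the last holds). Time passes only in rows, so rows that do not move let the fingers close. It gives the time, the measured TCP pose, the force and the opening at its end, in the units of the state.
- readout.read_state(): the state, without advancing time (a new reading comes with each control period).
- camera(name): name is "scene" or "side" or "wrist"; returns the picture (384x512x3 uint8, red, green, blue); there is no depth.
- calibration(name): a dict with "fx", "fy", "cx", "cy" (pixels), "extrinsics" (4x4, takes a point from world to camera coordinates). Camera axes: x right, y down, z forward; pixel columns grow to the right and rows downward; lengths in m; the calibration is good to about 2 mm. A picture is of the moment at which its call begins: read the wrist's pose just before it. calibration takes no time and is no camera call; for the wrist camera it gives the pose at the moment of the call.
- order.close_job(): hands the job in, once; it reports no verdict.
The state is a dict: "time": time; "joint_positions": joint angles; "joint_vel": joint speeds; "joint_torque": joint torques, N m; "ee_pos": TCP position; "eef_rot": TCP orientation; "ft_force": force on the tool from outside, world axes, zero at the start; "torque": the same for the moment, N m; "width": finger opening in m.
Only numpy, scipy, OpenCV 4.12 (cv2) and the standard library are available. Lean on these libraries where they do the work, as an engineer would, in place of code of your own. Each camera call takes 0.05 s, during which the arm holds its last target. There are 200 camera calls.

## Task

The black shoe brush has just been washed: pull the drying unit's drawer wide open, lay the brush gently inside, flat on the drawer floor with its bristles down, and push the drawer fully shut. Then turn the clicking dial on the sloping panel to setting 4, that is four clicks clockwise from off (the red dot), where the green dot is, and leave it resting in that click. Do not disturb the other things on the cabinet.

Things in the scene. Friction and masses are not known exactly. Their poses are not given: they have to be found in the camera images.
- dryer: White drying unit, fixed; 300 wide, 220 deep, housing face at x 0. Origin on the surface under the middle of its front; x into the unit, away from the robot, y left, z up. Sloping panel from z 118 mm at the front edge up to 196 at x 125 mm (32 degrees from level), flat behind. The dial's axis meets the panel at x 52.6, y 0, z 150.9 mm; outward normal (-0.530, 0, 0.848).
- drawer (a joint): How far the drawer is pulled out along the unit's -x (m): 0 shut, 0.15 fully open (stop). About 2 N of friction; it stays where it is left.
- drawer_pull (a point): Middle of the drawer's orange pull tab, a block 18 wide (y), 26 high, sticking out 45 mm from the blue-grey front panel (296 wide, 12 thick, top edge at 104 mm). This point: 25 mm out from the panel's face, 85 mm above the surface, 13 mm below the tab's top. Can be pinched from above across the 18 mm. Axes as the unit's; moves with the drawer.
- drawer_floor (a point): On top of the drawer's floor, 19 mm above the surface, mid-width, 75 mm behind the back of the front panel: the middle of the uncovered part when fully open. Inside 260 wide (y), 155 long (x); about 145 mm is uncovered when fully open. Walls rise 69 mm above the floor. Axes as the unit's; moves with the drawer.
- dial (a joint): Dial angle (rad), growing clockwise as seen facing the panel: 0 off (pointer at the big red dot, 60 degrees left of straight up the slope), then a click every 0.349 rad (20 degrees), a dot at each, to setting 6 at 2.094, end stops beyond. Setting 4 (big green dot) is 1.396. A spring detent pulls it into the nearest click when let go; about 0.12 N m takes it over. Starts at off, 1 or 2.
- dial_grip (a point): On the dial's axis, 28 mm out from the panel, inside the grip bar: 13 thick, 50 long, top 38 mm out from the panel, on a black disc of 60 diameter whose top is 7 mm out. z: outward along the axis, 32 degrees from vertical, leaning to the robot; x: along the bar to the pointer end (white line); y: across the bar. Turns with the dial.
- brush: Black plastic shoe brush, 0.14 kg, 145 long (x), 48 wide (y), 40 high, lying bristles down. Origin at the centre of its underside (bristle tips), z up. The plastic back is the upper 22 mm; the hard dark bristle pad, 130 by 40, the lower 18 mm.
- key_bowl: Brushed steel bowl, 120 across, 45 high; origin under its centre. Leave alone.
- shoe_horn: Wooden shoe horn lying flat, 200 long (along x), 46 wide, 10 high; origin on its underside near the middle. Leave alone.
- doorstop: Grey silicone wedge, 80 long (x), 40 wide, 30 high; origin under its centre. Leave alone.
- polish_tin: Round tin with a red-brown lid, 76 across, 27 high; origin under its centre. Leave alone.
- wax_tin: Small round tin with a dark blue lid, 54 across, 23 high; origin under its centre. Leave alone.
There are look-alikes about, which are no part of the job. What is shaped like the brush but yellow is not meant.

How it is judged:
By the outcome, as a careful person would: the job done as asked, in the order asked, and still so for the second after the job is handed in, with the robot touching nothing.
It also fails if it takes over 72 s, if anything falls off the work surface, if the arm or the gripper's body presses on something with over 40 N, if the wrist force passes 120 N, or if a joint passes its speed limit or range.

## Working session

There is one attempt and no reset: what is moved stays moved. The work goes in short steps, Python scripts to look and compute and a tool call to move; the robot and the scene stay as the last step left them, time stands still between calls to the robot, and variables do not carry over. Pictures are saved under pics/ and viewed, about 8 in all and at most 12, crops included, and the job is handed in when it is done.

Besides the shell and the picture viewer there is one more tool, called after "Call:" as name([rows], argument=value, ...), one row to a line, values as JSON. apply_moves: Moves the arm, as the interface text tells. Its arguments: {"type":"object","properties":{"deltas":{"type":"array","items":{"type":"object","properties":{"translation":{"type":"array","items":{"type":"number"}},"turn":{"type":"array","items":{"type":"number"}},"hand":{"type":"number"}}}},"newtons":{"type":"number"}},"required":["deltas"]}

```bash
mkdir -p pics; cat > h.py <<'E'
import numpy as np, cv2
from bench import readout, camera, calibration, order
def snap(n,f):
    c=calibration(n); im=camera(n)[:,:,::-1].copy(); cv2.imwrite(f'pics/{f}.png',im); return im,c
def ray(c,u,v):
    E=np.array(c['extrinsics']);R,t=E[:3,:3],E[:3,3]
    d=R.T@np.array([(u-c['cx'])/c['fx'],(v-c['cy'])/c['fy'],1]); return -R.T@t,d
def onz(c,u,v,z):
    o,d=ray(c,u,v); return o+d*(z-o[2])/d[2]
def proj(c,p):
    E=np.array(c['extrinsics']);q=E[:3,:3]@np.array(p)+E[:3,3]; return c['fx']*q[0]/q[2]+c['cx'],c['fy']*q[1]/q[2]+c['cy']
E
python3 - <<'E'
from h import *
print(readout.read_state())
a,ca=snap('scene','s0'); b,cb=snap('side','d0')
for c in(ca,cb):print(ray(c,256,192),c['fx'])
E
```

```text
{'time': 0.0, 'joint_positions': array([ 1.22741192,  0.33285154, -0.06469898,  1.46094619,  0.02165189,
        1.34987722, -0.08847964]), 'joint_vel': array([-0.00122898, -0.00062398, -0.00068795, -0.00086296,  0.00118791,
        0.00246602, -0.00153865]), 'joint_torque': array([ 5.70549000e-04, -6.23254108e+01,  2.46119028e-02, -3.89883077e+01,
       -6.15100167e-02,  4.01715073e-02,  1.42211047e-04]), 'ee_pos': array([ 0.19693447, -0.59278213,  0.2357643 ]), 'eef_rot': array([ 9.87160341e-01,  1.59730967e-01, -1.67010062e-04, -6.72378013e-04]), 'ft_force': array([ 1.04158467, -0.1548538 , -0.23666743]), 'torque': array([ 0.00943952, -0.06902823,  0.01125875]), 'width': 0.08749877080904676}
(array([ 0.78215917, -0.44326493,  1.05239643]), array([-0.24071397,  0.46096587, -0.85427809])) 395.90337029520987
(array([-0.31091113,  0.95877088,  1.03929155]), array([ 0.52591597, -0.59786334, -0.60496488])) 476.23359905557993
```

View pics/s0.png

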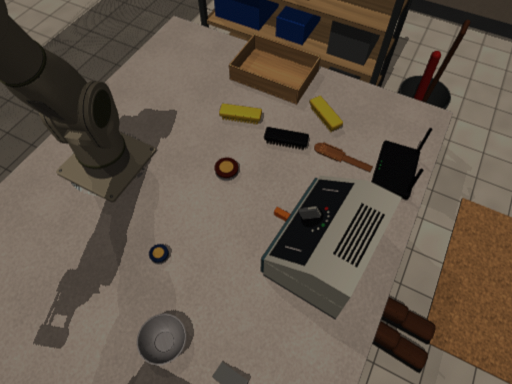

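View pics/d0.png

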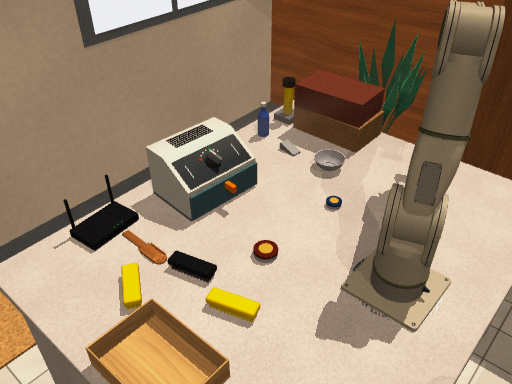

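The scene view shows the black brush at (287,138), yellow look-alikes at (241,114) and (326,113), and a black router at (398,168). The dryer is at about (325,240), with its orange tab at (281,213) and dial at (311,213). In the side view the brush is at (192,265), the tab at (231,187) and the dial at (212,158). Only the object at (287,138) is both black and brush-shaped. I'll confirm that in an enlarged crop and measure.

```bash
python3 - <<'E'
from h import *
a=cv2.imread('pics/s0.png');b=cv2.imread('pics/d0.png');ca=calibration('scene');cb=calibration('side')
def blobs(m,n=3):
    cs,_=cv2.findContours(m.astype(np.uint8),cv2.RETR_EXTERNAL,cv2.CHAIN_APPROX_NONE)
    return sorted(cs,key=cv2.contourArea)[::-1][:n]
# brush
for im,c,(x0,y0,x1,y1) in((a,ca,(255,120,318,155)),(b,cb,(160,245,222,285))):
    m=np.zeros(im.shape[:2],bool); m[y0:y1,x0:x1]=im[y0:y1,x0:x1].max(2)<60
    k=blobs(m,1)[0]; r=cv2.minAreaRect(k); print('brush',r)
    P=[onz(c,u,v,.03)[:2] for u,v in cv2.boxPoints(r)]; print(np.round(P,3),np.round(onz(c,*r[0],.03),3))
# orange
for im,c,(x0,y0,x1,y1) in((a,ca,(265,200,300,230)),(b,cb,(215,175,245,200))):
    hsv=cv2.cvtColor(im,cv2.COLOR_BGR2HSV); s=hsv[y0:y1,x0:x1]
    m=np.zeros(im.shape[:2],bool); m[y0:y1,x0:x1]=(s[...,0]<18)&(s[...,1]>150)&(s[...,2]>90)
    k=blobs(m,1)[0]; r=cv2.minAreaRect(k); print('tab',r,np.round(onz(c,*r[0],.09),3))
A=cv2.resize(a[120:320,210:410],(800,800),interpolation=cv2.INTER_CUBIC)
B=cv2.resize(b[110:290,140:265],None,fx=3.3,fy=3.3,interpolation=cv2.INTER_CUBIC)
A=cv2.resize(a[115:315,255:395],None,fx=2.95,fy=2.95,interpolation=cv2.INTER_CUBIC);B=B[:A.shape[0]];A=A[:B.shape[0]]
print(A.shape,B.shape)
cv2.imwrite('pics/c1.png',np.hstack([A,B])[:600,:800])
E
```

```text
brush ((285.9200134277344, 137.94000244140625), (44.18471145629883, 16.010250091552734), 10.30484676361084)
[[0.424 0.289]
 [0.402 0.354]
 [0.545 0.391]
 [0.563 0.326]] [0.484 0.34  0.03 ]
brush ((191.11642456054688, 265.8561706542969), (48.103912353515625, 18.609542846679688), 20.556045532226562)
[[0.532 0.403]
 [0.573 0.342]
 [0.42  0.303]
 [0.386 0.362]] [0.476 0.353 0.03 ]
tab ((281.5000305175781, 212.50003051757812), (14.758047103881836, 5.81377649307251), 26.56505012512207) [0.604 0.05  0.09 ]
tab ((230.57688903808594, 186.3845977783203), (14.144856452941895, 8.320503234863281), 33.6900634765625) [0.599 0.053 0.09 ]
(590, 413, 3) (590, 412, 3)
```

View pics/c1.png

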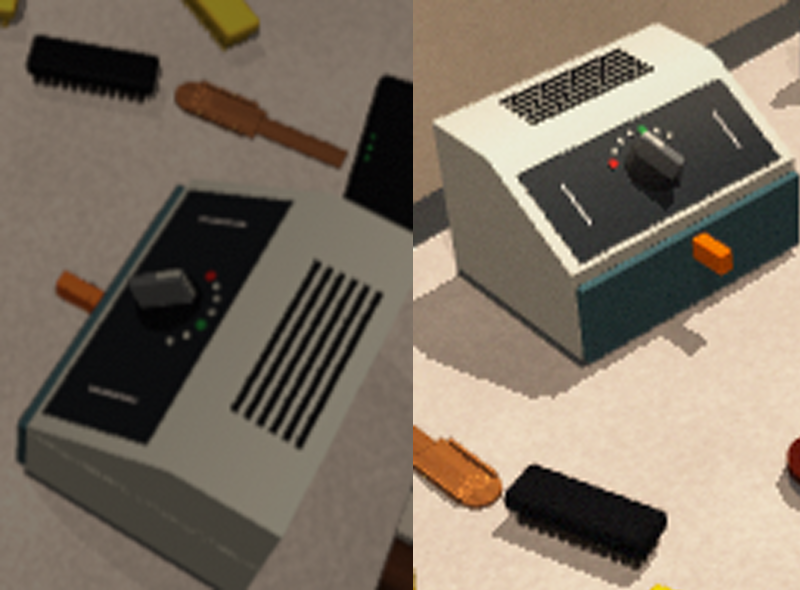

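The crop confirms the black brush (scene (286,138)), back up and bristles down. Only the black object fits: the others of that shape are yellow. The drawer is shut, the tab points toward the robot's side, and the dial bar points between the red and green dots. Next is the unit's pose.

```bash
python3 - <<'E'
from h import *
ca=calibration('scene');cb=calibration('side')
def A(u,v):return u/2.95+255,v/2.95+115
def B(u,v):return (u-413)/3.3+140,v/3.3+110
for n,c,l,r in(('scene',ca,A(178,188),A(20,428)),('side',cb,B(581,289),B(799,177))):
    L=onz(c,*l,.104);R=onz(c,*r,.104);d=L-R
    y=d/np.linalg.norm(d);x=np.array([y[1],-y[0],0]);m=(L+R)/2
    print(n,L.round(3),R.round(3),'w',np.linalg.norm(d).round(3),'yaw',np.degrees(np.arctan2(x[1],x[0])).round(1),'mid',m.round(3),'origin',(m+.012*x).round(3))
def tri(p,q):
    o1,d1=ray(ca,*p);o2,d2=ray(cb,*q)
    s=np.linalg.lstsq(np.c_[d1,-d2],o2-o1,rcond=None)[0];a=o1+d1*s[0];b=o2+d2*s[1];return ((a+b)/2).round(4),np.linalg.norm(a-b).round(4)
print('red',tri(A(211,276),B(614,164)),'green',tri(A(201,325),B(642,131)))
print('Lcorner',tri(A(178,188),B(581,289)))
print('tab',tri((281.5,212.5),(230.6,186.4)),'brush',tri((285.9,137.9),(191.1,265.9)))
print('horn tip',onz(ca,*A(177,93),.01),onz(cb,*B(500,495),.01))
E
```

```text
scene [0.645 0.187 0.104] [ 0.622 -0.103  0.104] w 0.291 yaw -4.5 mid [0.633 0.042 0.104] origin [0.645 0.041 0.104]
side [0.641 0.193 0.104] [ 0.608 -0.092  0.104] w 0.287 yaw -6.5 mid [0.624 0.05  0.104] origin [0.636 0.049 0.104]
red (array([0.7129, 0.0769, 0.1606]), np.float64(0.0042)) green (array([0.7245, 0.0242, 0.17  ]), np.float64(0.0031))
Lcorner (array([0.6441, 0.1898, 0.1003]), np.float64(0.0003))
tab (array([0.6027, 0.0509, 0.0874]), np.float64(0.0022)) brush (array([0.4819, 0.3471, 0.0211]), np.float64(0.0014))
horn tip [0.57940855 0.36706089 0.01      ] [0.56558818 0.37304587 0.01      ]
```

Two independent views agree: unit origin about (0.641, 0.046), yaw about -5°, tab point about (0.603, 0.050, 0.085), and brush about (0.482, 0.347) with yaw about 14°. The heights and the tab offset match the given sizes. I'll move above the tab.

Call:
apply_moves([
  {"translation": [0.025, 0.04, 0], "turn": [0, 0, -0.026], "hand": 0.06},
  {"translation": [0.025, 0.04, 0], "turn": [0, 0, -0.026], "hand": 0.06},
  {"translation": [0.025, 0.04, 0], "turn": [0, 0, -0.026], "hand": 0.06},
  {"translation": [0.025, 0.04, 0], "turn": [0, 0, -0.026], "hand": 0.06},
  {"translation": [0.025, 0.04, 0], "turn": [0, 0, -0.026], "hand": 0.06},
], newtons=20)

```text
time: 0.6
ee_pos: [0.3184, -0.3898, 0.2322]
eef_rot: [0.996, 0.087, -0.002, -0.002]
ft_force: [1.7, -0.0, 0.5]
width: 0.0615
```

Call:
apply_moves([
  {"translation": [0.025, 0.04, 0], "turn": [0, 0, -0.026], "hand": 0.06},
  {"translation": [0.025, 0.04, 0], "turn": [0, 0, -0.026], "hand": 0.06},
  {"translation": [0.025, 0.04, 0], "turn": [0, 0, -0.026], "hand": 0.06},
  {"translation": [0.025, 0.04, 0], "turn": [0, 0, -0.026], "hand": 0.06},
  {"translation": [0.025, 0.04, 0], "turn": [0, 0, -0.026], "hand": 0.06},
])

```text
time: 1.1
ee_pos: [0.4458, -0.1803, 0.2316]
eef_rot: [1.0, 0.019, -0.003, -0.002]
ft_force: [1.2, -1.1, -0.4]
width: 0.0601
```

Call:
apply_moves([
  {"translation": [0.026, 0.039, 0], "turn": [0, 0, -0.026], "hand": 0.06},
  {"translation": [0.026, 0.039, 0], "turn": [0, 0, -0.026], "hand": 0.06},
  {"translation": [0.026, 0.039, 0], "turn": [0, 0, -0.026], "hand": 0.06},
  {"translation": [0.026, 0.039, 0], "turn": [0, 0, -0.026], "hand": 0.06},
  {"translation": [0.026, 0.039, 0], "turn": [0, 0, -0.02], "hand": 0.06},
])

```text
time: 1.6
ee_pos: [0.5787, 0.0231, 0.2312]
eef_rot: [0.999, -0.047, -0.003, -0.001]
ft_force: [0.7, -1.4, 0.5]
width: 0.0596
```

Call:
apply_moves([
  {"translation": [0.02, 0.03, 0], "turn": [0, 0, 0], "hand": 0.05},
  {"translation": [0, 0, 0], "turn": [0, 0, 0], "hand": 0.05},
])

```text
time: 1.8
ee_pos: [0.6001, 0.0618, 0.2299]
eef_rot: [0.999, -0.043, -0.004, -0.004]
ft_force: [-0.8, 1.3, -0.5]
width: 0.0527
```

```bash
python3 - <<'E'
from h import *
from scipy.spatial.transform import Rotation as R
s=readout.read_state();print(s['ee_pos'],np.degrees(R.from_quat(s['eef_rot']).as_euler('xyz')))
im,c=snap('wrist','w1');o,d=ray(c,256,192);print(o,d,c['fx'])
print('tcp px',proj(c,s['ee_pos']))
E
```

```text
[0.6000953  0.06179    0.22988571] [-179.6169344     0.43536148   -4.97582338]
[0.66786857 0.05528538 0.37864014] [-0.27221438  0.04210472 -0.96158224] 288.46007739429047
tcp px (np.float64(260.11767839178043), np.float64(235.9909082938978))
```

View pics/w1.png

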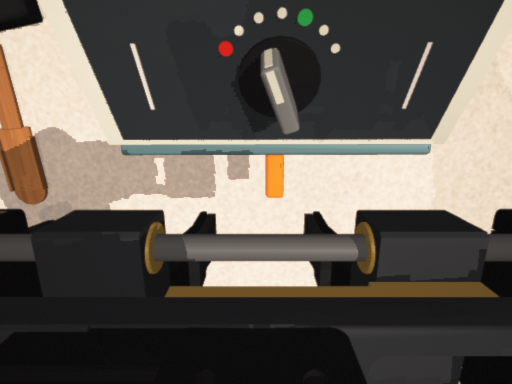

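The wrist view shows the panel's top edge at v≈148 from u 122 to 431, and the tab at u 266–284, v 154–197. The dial bar runs from (290,130) to (268,50). Red is at (226,49) and green at (305,17), so the pointer looks to be at setting 2.

```bash
cat >> h.py <<'E'
def blob(m):
    cs,_=cv2.findContours(m.astype(np.uint8),cv2.RETR_EXTERNAL,cv2.CHAIN_APPROX_NONE)
    k=max(cs,key=cv2.contourArea); return k,cv2.minAreaRect(k)
E
python3 - <<'E'
from h import *
im=cv2.imread('pics/w1.png');c=calibration('wrist')
L=onz(c,122,147,.104);Rr=onz(c,431,147,.104)
# outer (front) edge of panel top: lower row of teal strip
L2=onz(c,122,154,.104);R2=onz(c,431,153.5,.104)
for l,r in((L,Rr),(L2,R2)):
    y=(l-r);w=np.linalg.norm(y);y/=w;print('w',w,'yaw',np.degrees(np.arctan2(-y[0],y[1])),'mid',((l+r)/2).round(4))
hsv=cv2.cvtColor(im,cv2.COLOR_BGR2HSV)
m=np.zeros(im.shape[:2],bool);m[152:205,255:295]=((hsv[...,0]<20)&(hsv[...,1]>180)&(hsv[...,2]>120))[152:205,255:295]
k,r=blob(m);print(r,cv2.boundingRect(k)); x,y,w,h=cv2.boundingRect(k)
tip=onz(c,x+w/2,y+h,.098);print('tab tip top',tip.round(4),'width',np.linalg.norm(onz(c,x,y+h,.098)-onz(c,x+w,y+h,.098)))
for n,p in dict(red=(226,49),d1=(239,30),d2=(259,17),d3=(282,12),green=(305,17),d6=(335,48)).items(): print(n,onz(c,*p,.165).round(3))
E
```

```text
w 0.2934253460964599 yaw -5.006587493749839 mid [0.6321 0.0418 0.104 ]
w 0.29519082651812845 yaw -4.90701315314142 mid [0.6257 0.0423 0.104 ]
((274.0, 175.5), (41.0, 16.0), 90.0) (266, 155, 17, 42)
tab tip top [0.5809 0.0469 0.098 ] width 0.017264500817512594
red [0.709 0.073 0.165]
d1 [0.72  0.063 0.165]
d2 [0.727 0.049 0.165]
d3 [0.728 0.034 0.165]
green [0.724 0.019 0.165]
d6 [ 0.703 -0.     0.165]
```

Unit: origin (0.6375, 0.0413), yaw -5.0°. The panel width (293–295 mm) and tab width (17 mm) match. Tab point: (0.601, 0.045). Now descend and pinch.

Call:
apply_moves([
  {"translation": [0.0, -0.016, -0.03], "turn": [0, 0, 0], "hand": 0.05},
  {"translation": [0, 0, -0.035], "turn": [0, 0, 0], "hand": 0.05},
  {"translation": [0, 0, -0.035], "turn": [0, 0, 0], "hand": 0.05},
  {"translation": [0, 0, -0.025], "turn": [0, 0, 0], "hand": 0.05},
  {"translation": [0, 0, -0.015], "turn": [0, 0, 0], "hand": 0.05},
])

```text
time: 2.35
ee_pos: [0.5988, 0.0365, 0.0872]
eef_rot: [0.999, -0.047, -0.002, -0.001]
ft_force: [0.3, 0.2, -0.4]
width: 0.0498
```

Call:
apply_moves([
  {"translation": [0.001, 0.008, -0.003], "turn": [0, 0, 0], "hand": 0.05},
  {"translation": [0, 0, 0], "turn": [0, 0, 0], "hand": 0.015},
  {"translation": [0, 0, 0], "turn": [0, 0, 0], "hand": 0.01},
  {"translation": [0, 0, 0], "turn": [0, 0, 0], "hand": 0.01},
  {"translation": [0, 0, 0], "turn": [0, 0, 0], "hand": 0.01},
])

```text
time: 2.85
ee_pos: [0.6003, 0.0439, 0.086]
eef_rot: [0.999, -0.048, -0.001, -0.001]
ft_force: [4.5, 14.9, -12.4]
width: 0.0259
```

Call:
apply_moves([
  {"translation": [0, 0, 0], "turn": [0, 0, 0], "hand": 0.01},
  {"translation": [0, 0, 0], "turn": [0, 0, 0], "hand": 0.01},
])

```text
time: 3.05
ee_pos: [0.6002, 0.048, 0.0861]
eef_rot: [0.999, -0.046, -0.001, -0.003]
ft_force: [1.1, -5.8, -3.8]
width: 0.0179
```

Pinched at 17.9 mm. Now pull.

Call:
apply_moves([
  {"translation": [-0.02, 0.0017, 0], "turn": [0, 0, 0], "hand": 0.01},
  {"translation": [-0.03, 0.0026, 0], "turn": [0, 0, 0], "hand": 0.01},
  {"translation": [-0.03, 0.0026, 0], "turn": [0, 0, 0], "hand": 0.01},
  {"translation": [-0.03, 0.0026, 0], "turn": [0, 0, 0], "hand": 0.01},
  {"translation": [-0.02, 0.0017, 0], "turn": [0, 0, 0], "hand": 0.01},
])

```text
time: 3.55
ee_pos: [0.47, 0.0588, 0.0861]
eef_rot: [0.999, -0.047, 0.002, -0.004]
ft_force: [2.9, 3.6, -6.5]
width: 0.018
```

Call:
apply_moves([
  {"translation": [-0.015, 0.0013, 0], "turn": [0, 0, 0], "hand": 0.01},
  {"translation": [-0.01, 0.001, 0], "turn": [0, 0, 0], "hand": 0.01},
  {"translation": [0, 0, 0], "turn": [0, 0, 0], "hand": 0.01},
])

```text
time: 3.85
ee_pos: [0.446, 0.0608, 0.0874]
eef_rot: [0.999, -0.046, 0.008, -0.004]
ft_force: [-1.9, 3.9, -13.2]
width: 0.0177
```

Drawer is open against its stop (moved 154 mm). Release, rise, and go over to the brush.

Call:
apply_moves([
  {"translation": [0, 0, 0], "turn": [0, 0, 0], "hand": 0.04},
  {"translation": [0, 0, 0], "turn": [0, 0, 0], "hand": 0.06},
  {"translation": [0, 0, 0.04], "turn": [0, 0, 0], "hand": 0.087},
  {"translation": [0, 0, 0.045], "turn": [0, 0, 0.03], "hand": 0.087},
  {"translation": [0, 0.02, 0.04], "turn": [0, 0, 0.05], "hand": 0.087},
])

```text
time: 4.35
ee_pos: [0.4438, 0.0782, 0.2135]
eef_rot: [1.0, -0.007, 0.003, -0.004]
ft_force: [1.8, 0.5, -0.4]
width: 0.0496
```

Call:
apply_moves([
  {"translation": [0.005, 0.045, 0.01], "turn": [0, 0, 0.05], "hand": 0.087},
  {"translation": [0.005, 0.045, 0], "turn": [0, 0, 0.05], "hand": 0.087},
  {"translation": [0.005, 0.045, 0], "turn": [0, 0, 0.05], "hand": 0.087},
  {"translation": [0.005, 0.045, 0], "turn": [0, 0, 0.05], "hand": 0.087},
  {"translation": [0.005, 0.04, 0], "turn": [0, 0, 0.05], "hand": 0.087},
])

```text
time: 4.85
ee_pos: [0.4749, 0.3022, 0.2345]
eef_rot: [0.993, 0.116, 0.011, -0.004]
ft_force: [0.3, 0.2, 1.0]
width: 0.0848
```

Call:
apply_moves([
  {"translation": [0.005, 0.025, 0], "turn": [0, 0, 0], "hand": 0.087},
  {"translation": [0, 0, 0], "turn": [0, 0, 0], "hand": 0.087},
])

```text
time: 5.05
ee_pos: [0.4791, 0.3342, 0.2349]
eef_rot: [0.993, 0.119, 0.011, -0.006]
ft_force: [-0.2, 0.1, 0.7]
width: 0.0867
```

```bash
python3 - <<'E'
from h import *
from scipy.spatial.transform import Rotation as R
s=readout.read_state();print(s['ee_pos'],np.degrees(R.from_quat(s['eef_rot']).as_euler('xyz')),s['joint_positions'].round(2))
im,c=snap('wrist','w2')
m=(im.max(2)<60);m[200:]=0
k,r=blob(m);print(r)
P=cv2.boxPoints(r);W=np.array([onz(c,u,v,.035) for u,v in P]);print(W.round(3));print(onz(c,*r[0],.035).round(4))
print('tcp->px at z.035',proj(c,[*s['ee_pos'][:2],.035]))
E
```

```text
[0.47911464 0.33421467 0.23488907] [-179.42233356   -1.32226247   13.6869566 ] [ 0.02  0.34 -0.88  1.56  0.27  1.34 -2.21]
((414.3583679199219, 102.37610626220703), (48.430076599121094, 204.01316833496094), 22.750978469848633)
[[0.488 0.22  0.035]
 [0.707 0.202 0.035]
 [0.701 0.148 0.035]
 [0.478 0.158 0.035]]
[0.6018 0.1814 0.035 ]
tcp->px at z.035 (np.float64(261.5928472677086), np.float64(172.32137183784184))
```

View pics/w2.png

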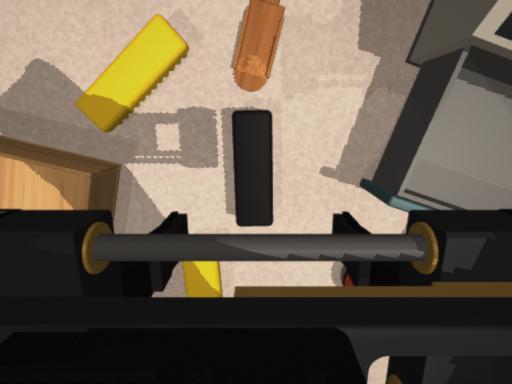

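The wrist view shows the brush back at u 233–272, v 110–226 with a yellow one lower left at (203,280). The shoe horn tip at (250,90) is clear of it.

```bash
cat >> h.py <<'E'
from scipy.spatial.transform import Rotation as Ro
def down(yaw): return Ro.from_euler('z',yaw,degrees=True)*Ro.from_euler('x',180,degrees=True)
def plan(p=None,rot=None):
    s=readout.read_state()
    if p is not None: print('dpos',(np.array(p)-s['ee_pos']).round(4))
    if rot is not None: print('drot',(rot*Ro.from_quat(s['eef_rot']).inv()).as_rotvec().round(4))
    print('pos',s['ee_pos'].round(4),'F',s['ft_force'].round(1),'q',s['joint_positions'].round(2),'t',s['time'],'w',s['width'].round(4))
E
python3 - <<'E'
from h import *
im=cv2.imread('pics/w2.png');c=calibration('wrist')
m=im.max(2)<60;mm=np.zeros_like(m);mm[100:205,222:285]=m[100:205,222:285]
m2=np.zeros_like(m);m2[100:232,222:285]=m[100:232,222:285]
k,r=blob(m2);print(cv2.boundingRect(k),r)
W=np.array([onz(c,u,v,.04) for u,v in cv2.boxPoints(r)]);print(W.round(3),W.mean(0).round(4))
e=sorted([(np.linalg.norm(W[i]-W[i-1]),i) for i in range(4)])[::-1];print(e)
d=W[e[0][1]]-W[e[0][1]-1];yaw=np.degrees(np.arctan2(d[1],d[0]));print('yaw',yaw)
yaw=(yaw+90)%180-90
plan([*W.mean(0)[:2],.03],down(yaw))
E
```

```text
(232, 110, 41, 116) ((251.974853515625, 167.4606475830078), (115.05376434326172, 39.06739044189453), 89.43273162841797)
[[0.543 0.384 0.04 ]
 [0.554 0.34  0.04 ]
 [0.418 0.304 0.04 ]
 [0.405 0.352 0.04 ]] [0.4801 0.3447 0.04  ]
[(np.float64(0.1414408271638206), 0), (np.float64(0.14119139999465466), 2), (np.float64(0.04964068164056231), 3), (np.float64(0.04529148639780909), 1)]
yaw 13.015374754481591
dpos [ 0.0008  0.012  -0.2049]
drot [-0.0142  0.0202 -0.0109]Traceback (most recent call last):
  File "<stdin>", line 10, in <module>
  File "h.py", line 21, in plan
    print('pos',s['ee_pos'].round(4),'F',s['ft_force'].round(1),'q',s['joint_positions'].round(2),'t',s['time'],'w',s['width'].round(4))
                                                                                                                    ^^^^^^^^^^^^^^^^
AttributeError: 'float' object has no attribute 'round'
```

Call:
apply_moves([
  {"translation": [0.001, 0.012, -0.03], "turn": [-0.014, 0.02, 0], "hand": 0.087},
  {"translation": [0, 0, -0.04], "turn": [0, 0, 0], "hand": 0.087},
  {"translation": [0, 0, -0.04], "turn": [0, 0, 0], "hand": 0.087},
  {"translation": [0, 0, -0.03], "turn": [0, 0, 0], "hand": 0.087},
  {"translation": [0, 0, -0.02], "turn": [0, 0, 0], "hand": 0.087},
])

```text
time: 5.6
ee_pos: [0.4852, 0.34, 0.0744]
eef_rot: [0.993, 0.114, 0.004, 0.0]
ft_force: [0.5, 0.1, -0.9]
width: 0.0869
```

```bash
sed -i "s/,'w',s\['width'\].round(4)/,'w',s['width']/" h.py; python3 -c "
from h import *
plan([.480,.3447,.034],down(13.5))"
```

```text
dpos [-0.0052  0.0047 -0.0404]
drot [-0.0004  0.0079  0.0064]
pos [0.4852 0.34   0.0744] F [ 0.5  0.1 -0.9] q [-0.06  0.53 -0.8   1.7   0.43  1.09 -2.33] t 5.6 w 0.0869100448597889
```

Call:
apply_moves([
  {"translation": [-0.005, 0.005, -0.02], "turn": [0, 0.008, 0.006], "hand": 0.087},
  {"translation": [0, 0, -0.015], "turn": [0, 0, 0], "hand": 0.087},
  {"translation": [0, 0, -0.003], "turn": [0, 0, 0], "hand": 0.087},
  {"translation": [0, 0, 0], "turn": [0, 0, 0], "hand": 0.06},
])

```text
time: 6.0
ee_pos: [0.4808, 0.3412, 0.0326]
eef_rot: [0.993, 0.115, -0.001, 0.001]
ft_force: [0.2, -0.3, -0.0]
width: 0.0837
```

```bash
python3 -c "
from h import *
plan([.480,.3447,.034],down(13.5))"
```

```text
dpos [-0.0008  0.0035  0.0014]
drot [ 0.0031 -0.0025  0.0045]
pos [0.4808 0.3412 0.0326] F [ 0.2 -0.3 -0. ] q [-0.09  0.58 -0.77  1.72  0.46  1.03 -2.36] t 6.0 w 0.08370636642158584
```

Call:
apply_moves([
  {"translation": [-0.001, 0.004, 0.002], "turn": [0.003, -0.002, 0], "hand": 0.05},
  {"translation": [0, 0, 0], "turn": [0, 0, 0], "hand": 0.03},
  {"translation": [0, 0, 0], "turn": [0, 0, 0], "hand": 0.03},
  {"translation": [0, 0, 0], "turn": [0, 0, 0], "hand": 0.03},
  {"translation": [0, 0, 0], "turn": [0, 0, 0], "hand": 0.03},
], newtons=25)

```text
time: 6.5
ee_pos: [0.4816, 0.3468, 0.0384]
eef_rot: [0.993, 0.115, 0.002, -0.001]
ft_force: [0.8, -0.3, -1.3]
width: 0.0477
```

```bash
python3 -c "
from h import *
plan([.480,.3447,.034],down(13.5))"
```

```text
dpos [-0.0016 -0.0021 -0.0044]
drot [-0.0026  0.0046  0.0048]
pos [0.4816 0.3468 0.0384] F [ 0.8 -0.3 -1.3] q [-0.09  0.58 -0.78  1.72  0.46  1.03 -2.37] t 6.5 w 0.04769748799413312
```

Gripped (47.7 mm). Lift, then carry while turning -109° so the brush lies across the drawer.

Call:
apply_moves([
  {"translation": [0, 0, 0.02], "turn": [0, 0, 0], "hand": 0.03},
  {"translation": [0, 0, 0.04], "turn": [0, 0, 0], "hand": 0.03},
  {"translation": [0, 0, 0.045], "turn": [0, 0, -0.05], "hand": 0.03},
  {"translation": [0, -0.01, 0.045], "turn": [0, 0, -0.12], "hand": 0.03},
  {"translation": [0.004, -0.02, 0.02], "turn": [0, 0, -0.14], "hand": 0.03},
])

```text
time: 7.0
ee_pos: [0.4806, 0.3162, 0.2096]
eef_rot: [0.999, -0.041, -0.003, -0.001]
ft_force: [-0.2, 0.1, -1.3]
width: 0.048
```

Call:
apply_moves([
  {"translation": [0.004, -0.023, 0], "turn": [0, 0, -0.14], "hand": 0.03},
  {"translation": [0.004, -0.023, 0], "turn": [0, 0, -0.14], "hand": 0.03},
  {"translation": [0.004, -0.023, 0], "turn": [0, 0, -0.14], "hand": 0.03},
  {"translation": [0.004, -0.023, 0], "turn": [0, 0, -0.14], "hand": 0.03},
  {"translation": [0.004, -0.023, 0], "turn": [0, 0, -0.14], "hand": 0.03},
])

```text
time: 7.5
ee_pos: [0.4912, 0.2481, 0.1993]
eef_rot: [0.972, -0.234, -0.007, 0.013]
ft_force: [0.2, 0.3, -2.6]
width: 0.0477
```

Call:
apply_moves([
  {"translation": [0.004, -0.023, 0], "turn": [0, 0, -0.14], "hand": 0.03},
  {"translation": [0.004, -0.023, 0], "turn": [0, 0, -0.14], "hand": 0.03},
  {"translation": [0.004, -0.023, 0], "turn": [0, 0, -0.14], "hand": 0.03},
  {"translation": [0.004, -0.023, 0], "turn": [0, 0, -0.14], "hand": 0.03},
  {"translation": [0.004, -0.023, 0], "turn": [0, 0, -0.14], "hand": 0.03},
])

```text
time: 8.0
ee_pos: [0.4984, 0.1903, 0.184]
eef_rot: [0.919, -0.393, -0.023, 0.023]
ft_force: [0.5, -0.9, -4.8]
width: 0.0477
```

```bash
python3 -c "
from h import *
plan([.534,.0504,.22],down(-95))"
```

```text
dpos [ 0.0356 -0.1399  0.036 ]
drot [-0.0034 -0.0665 -0.8494]
pos [0.4984 0.1903 0.184 ] F [ 0.5 -0.9 -4.8] q [-1.27  0.32  0.99  1.76 -0.27  1.28 -2.59] t 8.0 w 0.04772938444597708
```

Joint 7 is at its limit (-2.59), so the other half-turn (+85°) is the comfortable one. I'll turn back positively.

Call:
apply_moves([
  {"translation": [0.0, 0, 0.005], "turn": [0, 0, 0.14], "hand": 0.03},
  {"translation": [0.0, 0, 0.005], "turn": [0, 0, 0.14], "hand": 0.03},
  {"translation": [0.0, 0, 0.005], "turn": [0, 0, 0.14], "hand": 0.03},
  {"translation": [0.0, 0, 0.005], "turn": [0, 0, 0.14], "hand": 0.03},
  {"translation": [0.0, 0, 0.005], "turn": [0, 0, 0.14], "hand": 0.03},
])

```text
time: 8.5
ee_pos: [0.498, 0.1854, 0.2088]
eef_rot: [0.998, -0.048, -0.012, 0.032]
ft_force: [-0.3, -0.4, -1.8]
width: 0.048
```

Call:
apply_moves([
  {"translation": [0.003, -0.01, 0.005], "turn": [0, 0, 0.14], "hand": 0.03},
  {"translation": [0.003, -0.01, 0.005], "turn": [0, 0, 0.14], "hand": 0.03},
  {"translation": [0.003, -0.01, 0], "turn": [0, 0, 0.14], "hand": 0.03},
  {"translation": [0.003, -0.01, 0], "turn": [0, 0, 0.14], "hand": 0.03},
  {"translation": [0.003, -0.01, 0], "turn": [0, 0, 0.14], "hand": 0.03},
])

```text
time: 9.0
ee_pos: [0.5118, 0.1369, 0.2191]
eef_rot: [0.949, 0.315, -0.001, 0.033]
ft_force: [0.4, -0.8, -1.3]
width: 0.0479
```

```bash
python3 -c "
from h import *
plan([.534,.0504,.22],down(85))"
```

```text
dpos [ 0.0222 -0.0865  0.0009]
drot [0.0518 0.0453 0.842 ]
pos [0.5118 0.1369 0.2191] F [ 0.4 -0.8 -1.3] q [-1.12  0.15  0.81  1.77 -0.05  1.26 -1.23] t 9.0 w 0.047892106314702663
```

Call:
apply_moves([
  {"translation": [0.004, -0.016, 0.001], "turn": [0.01, 0.01, 0.14], "hand": 0.03},
  {"translation": [0.004, -0.016, 0], "turn": [0.01, 0.01, 0.14], "hand": 0.03},
  {"translation": [0.004, -0.016, 0], "turn": [0.01, 0.01, 0.14], "hand": 0.03},
  {"translation": [0.004, -0.015, 0], "turn": [0.01, 0.01, 0.14], "hand": 0.03},
  {"translation": [0.003, -0.01, 0], "turn": [0.01, 0.01, 0.14], "hand": 0.03},
])

```text
time: 9.5
ee_pos: [0.5295, 0.0627, 0.2195]
eef_rot: [0.772, 0.635, -0.005, -0.002]
ft_force: [-0.4, -0.0, -1.4]
width: 0.0479
```

Call:
apply_moves([
  {"translation": [0.002, -0.01, 0], "turn": [0, 0, 0.1], "hand": 0.03},
  {"translation": [0, 0, 0], "turn": [0, 0, 0], "hand": 0.03},
])

```text
time: 9.7
ee_pos: [0.5314, 0.0503, 0.2192]
eef_rot: [0.738, 0.675, -0.005, -0.002]
ft_force: [-0.8, 0.1, -1.5]
width: 0.048
```

```bash
python3 -c "
from h import *
plan([.534,.0504,.22],down(85))
snap('wrist','w3'); snap('scene','s3')
a=cv2.imread('pics/w3.png');b=cv2.imread('pics/s3.png')[100:330,180:420]
b=cv2.resize(b,None,fx=1.25,fy=1.25,interpolation=cv2.INTER_CUBIC)
c=np.zeros((384,800,3),np.uint8);c[:,:500]=a[:,:500];c[:b.shape[0],500:500+b.shape[1]]=b;cv2.imwrite('pics/c3.png',c)
"
```

```text
dpos [0.0026 0.0001 0.0008]
drot [ 0.0041 -0.0102  0.0025]
pos [0.5314 0.0503 0.2192] F [-0.8  0.1 -1.5] q [-0.88  0.17  0.79  1.75 -0.12  1.28 -0.15] t 9.7 w 0.048008633049687686
```

View pics/c3.png

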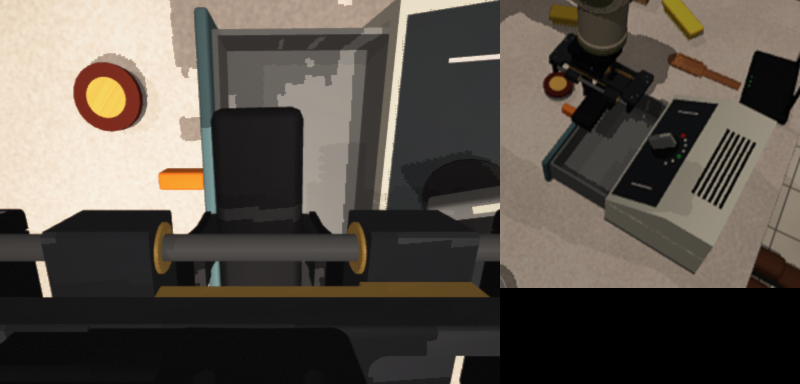

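The drawer is open, with the front panel at u 195–215 and the interior at u 215–390. The brush is held above it at u 212–302. I'll check the panel's position in unit coordinates.

```bash
python3 -c "
from h import *
c=calibration('wrist');o=np.array([.6375,.0413,0]);R=Ro.from_euler('z',-5,degrees=True).as_matrix()
for u,v in((195,9),(209,9),(203,125),(214,125),(204,190)):print((u,v),(R.T@(onz(c,u,v,.104)-o)).round(4))
for p in((160,171),(160,188)):print('tab tip',p,(R.T@(onz(c,*p,.098)-o)).round(4))
for p in((218,50),(390,35)):print('wall',p,(R.T@(onz(c,*p,.088)-o)).round(4))
print(R.T@(readout.read_state()['ee_pos']-o))
"
```

```text
(195, 9) [-0.1609  0.1511  0.104 ]
(209, 9) [-0.1494  0.151   0.104 ]
(203, 125) [-0.1594  0.0583  0.104 ]
(214, 125) [-0.1495  0.0583  0.104 ]
(204, 190) [-0.1617 -0.0022  0.104 ]
tab tip (160, 171) [-0.2043  0.0151  0.098 ]
tab tip (160, 188) [-0.2058 -0.0018  0.098 ]
wall (218, 50) [-0.1456  0.1232  0.088 ]
wall (390, 35) [0.0062 0.1343 0.088 ]
[-0.10685299  0.00161116  0.21915253]
```

Call:
apply_moves([
  {"translation": [0.0035, 0.001, -0.02], "turn": [0.004, -0.01, 0.002], "hand": 0.03},
  {"translation": [0, 0, -0.03], "turn": [0, 0, 0], "hand": 0.03},
  {"translation": [0, 0, -0.03], "turn": [0, 0, 0], "hand": 0.03},
  {"translation": [0, 0, -0.015], "turn": [0, 0, 0], "hand": 0.03},
  {"translation": [0, 0, 0], "turn": [0, 0, 0], "hand": 0.03},
])

```text
time: 10.3
ee_pos: [0.5341, 0.0596, 0.1214]
eef_rot: [0.741, 0.671, 0.002, -0.001]
ft_force: [-0.4, 0.4, -1.2]
width: 0.048
```

```bash
python3 -c "
from h import *
plan([.535,.0513,.059],down(85))"
```

```text
dpos [ 0.0009 -0.0083 -0.0624]
drot [-0.0037  0.0013  0.0111]
pos [0.5341 0.0596 0.1214] F [-0.4  0.4 -1.2] q [-0.85  0.29  0.76  1.87 -0.23  1.07 -0.1 ] t 10.3 w 0.047998569970609264
```

Call:
apply_moves([
  {"translation": [0.001, -0.007, -0.015], "turn": [-0.004, 0.001, 0.01], "hand": 0.03},
  {"translation": [0, 0, -0.015], "turn": [0, 0, 0], "hand": 0.03},
  {"translation": [0, 0, -0.015], "turn": [0, 0, 0], "hand": 0.03},
  {"translation": [0, 0, -0.005], "turn": [0, 0, 0], "hand": 0.03},
  {"translation": [0, 0, 0], "turn": [0, 0, 0], "hand": 0.03},
])

```text
time: 10.8
ee_pos: [0.536, 0.0566, 0.071]
eef_rot: [0.738, 0.675, 0.001, 0.0]
ft_force: [-0.6, -0.2, -1.5]
width: 0.0478
```

```bash
python3 -c "
from h import *
plan([.535,.0513,.059],down(85))"
```

```text
dpos [-0.001  -0.0053 -0.012 ]
drot [-0.0017  0.0023  0.0029]
pos [0.536  0.0566 0.071 ] F [-0.6 -0.2 -1.5] q [-0.81  0.37  0.73  1.91 -0.29  0.98 -0.04] t 10.8 w 0.047775007517665606
```

Call:
apply_moves([
  {"translation": [-0.001, -0.002, -0.005], "turn": [-0.002, 0.002, 0.003], "hand": 0.03},
  {"translation": [0, 0, -0.004], "turn": [0, 0, 0], "hand": 0.03},
  {"translation": [0, 0, -0.003], "turn": [0, 0, 0], "hand": 0.03},
  {"translation": [0, 0, -0.001], "turn": [0, 0, 0], "hand": 0.03},
  {"translation": [0, 0, 0], "turn": [0, 0, 0], "hand": 0.03},
])

```text
time: 11.3
ee_pos: [0.5359, 0.0548, 0.0584]
eef_rot: [0.737, 0.676, 0.001, 0.001]
ft_force: [-0.1, -0.2, -1.5]
width: 0.0483
```

```bash
python3 -c "
from h import *
plan([.535,.0513,.059],down(85))"
```

```text
dpos [-0.0009 -0.0035  0.0006]
drot [-0.0005  0.0021  0.0002]
pos [0.5359 0.0548 0.0584] F [-0.1 -0.2 -1.5] q [-0.79  0.39  0.72  1.91 -0.31  0.95 -0.02] t 11.3 w 0.048254476726378226
```

Call:
apply_moves([
  {"translation": [0, 0, -0.0015], "turn": [0, 0, 0], "hand": 0.03},
  {"translation": [0, 0, -0.001], "turn": [0, 0, 0], "hand": 0.03},
  {"translation": [0, 0, 0], "turn": [0, 0, 0], "hand": 0.03},
])

```text
time: 11.6
ee_pos: [0.5376, 0.0547, 0.0578]
eef_rot: [0.737, 0.675, 0.003, 0.001]
ft_force: [-0.5, 0.3, -2.1]
width: 0.048
```

Call:
apply_moves([
  {"translation": [-0.0015, 0, -0.002], "turn": [0, 0, 0], "hand": 0.03},
  {"translation": [0, 0, -0.001], "turn": [0, 0, 0], "hand": 0.03},
  {"translation": [0, 0, 0], "turn": [0, 0, 0], "hand": 0.03},
])

```text
time: 11.9
ee_pos: [0.5387, 0.0546, 0.0575]
eef_rot: [0.737, 0.675, 0.005, 0.002]
ft_force: [-0.1, 0.2, -1.9]
width: 0.0478
```

Call:
apply_moves([
  {"translation": [-0.003, 0, -0.004], "turn": [0, 0, 0], "hand": 0.03},
  {"translation": [0, 0, 0], "turn": [0, 0, 0], "hand": 0.03},
])

```text
time: 12.1
ee_pos: [0.5394, 0.0547, 0.0568]
eef_rot: [0.737, 0.675, 0.008, 0.004]
ft_force: [0.7, 0.6, -3.0]
width: 0.0479
```

```bash
python3 -c "
from h import *
plan([.535,.0513,.057],down(85))
import time
for i in range(3):print(readout.read_state()['ee_pos'],readout.read_state()['ft_force'])"
```

```text
dpos [-0.0044 -0.0034  0.0002]
drot [-0.0048  0.0184  0.0007]
pos [0.5394 0.0547 0.0568] F [ 0.7  0.6 -3. ] q [-0.79  0.38  0.72  1.92 -0.31  0.93 -0.01] t 12.1 w 0.04794370426280924
[0.53942701 0.05465603 0.0567853 ] [ 0.73556073  0.63596122 -2.95546196]
[0.53942701 0.05465603 0.0567853 ] [ 0.73556073  0.63596122 -2.95546196]
[0.53942701 0.05465603 0.0567853 ] [ 0.73556073  0.63596122 -2.95546196]
```

```bash
python3 -c "
from h import *
print(readout.read_state()['joint_torque'].round(1))
a,ca=snap('side','d4');b,_=snap('wrist','w4');s,cs=snap('scene','s4')
p=[.539,.055,.1]
u,v=map(int,proj(ca,p));A=cv2.resize(a[max(v-70,0):v+60,u-65:u+65],(400,400),interpolation=cv2.INTER_CUBIC)
u,v=map(int,proj(cs,p));S=cv2.resize(s[v-65:v+65,u-65:u+65],(400,400),interpolation=cv2.INTER_CUBIC)
o=np.zeros((590,800,3),np.uint8);o[:400,:400]=A;o[:400,400:]=S;o[400:590,:512]=b[:190];cv2.imwrite('pics/c4.png',o)"
```

```text
[  0.1 -47.7  10.5 -32.6  -0.1  -0.2   0. ]
```

View pics/c4.png

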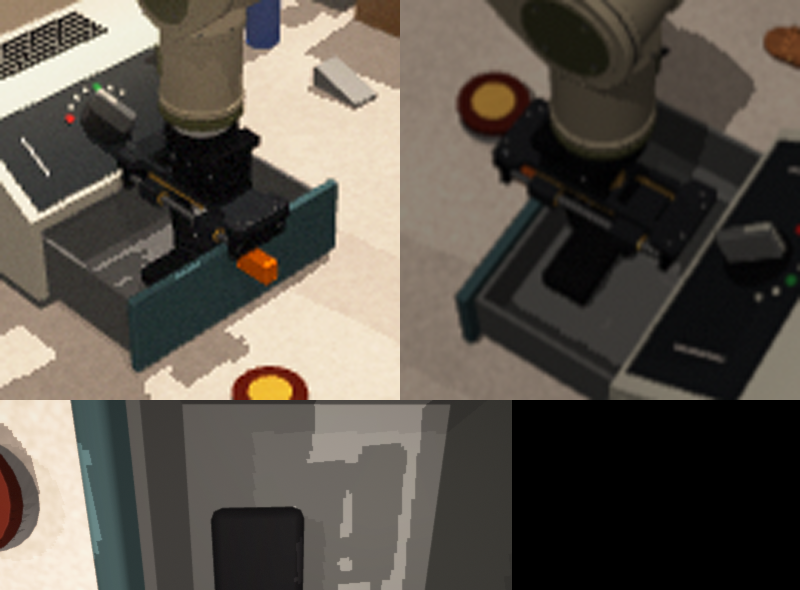

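The body end sits close to the housing edge and the brush is just over the floor. I'll correct the tilt and x with a small lift and see how it responds.

Call:
apply_moves([
  {"translation": [-0.004, 0, 0.003], "turn": [-0.005, 0.018, 0], "hand": 0.03},
  {"translation": [0, 0, 0], "turn": [0, 0, 0], "hand": 0.03},
])

```text
time: 12.45
ee_pos: [0.5336, 0.0547, 0.0586]
eef_rot: [0.737, 0.675, -0.002, -0.001]
ft_force: [1.2, 1.0, 1.3]
width: 0.048
```

```bash
python3 -c "
from h import *
plan([.535,.0513,.057],down(85));print(readout.read_state()['joint_torque'].round(1))"
```

```text
dpos [ 0.0014 -0.0034 -0.0016]
drot [ 0.0015 -0.0043  0.0005]
pos [0.5336 0.0547 0.0586] F [1.2 1.  1.3] q [-0.8   0.39  0.72  1.91 -0.31  0.96 -0.02] t 12.45 w 0.04802238350831667
[ -0.  -46.7  10.1 -30.9   0.1   0.7  -0.1]
```

Call:
apply_moves([
  {"translation": [0, 0, -0.002], "turn": [0.001, 0.002, 0], "hand": 0.03},
  {"translation": [0, 0, -0.001], "turn": [0, 0.003, 0], "hand": 0.03},
])

```text
time: 12.65
ee_pos: [0.5346, 0.0547, 0.0564]
eef_rot: [0.737, 0.675, -0.003, -0.003]
ft_force: [-1.7, -2.0, 18.4]
width: 0.0481
```

```bash
python3 -c "
from h import *
plan([.535,.0513,.057],down(85));print(readout.read_state()['joint_torque'].round(1))"
```

```text
dpos [ 0.0004 -0.0034  0.0006]
drot [ 0.0002 -0.0078  0.0003]
pos [0.5346 0.0547 0.0564] F [-1.7 -2.  18.4] q [-0.79  0.39  0.72  1.91 -0.31  0.96 -0.02] t 12.65 w 0.048122553388423056
[ -0.8 -40.1   7.7 -25.6  -0.5  -0.8  -0.1]
```

Contact with the floor (18 N at z 0.0564, as expected). Ease off, open slightly and rise.

Call:
apply_moves([
  {"translation": [0, 0, 0.001], "turn": [0, -0.004, 0], "hand": 0.054},
  {"translation": [0, 0, 0], "turn": [0, 0, 0], "hand": 0.056},
  {"translation": [0, 0, 0], "turn": [0, 0, 0], "hand": 0.056},
  {"translation": [0, 0, 0.01], "turn": [0, 0, 0], "hand": 0.056},
  {"translation": [0, 0, 0.015], "turn": [0, 0, 0], "hand": 0.056},
])

```text
time: 13.15
ee_pos: [0.5337, 0.0543, 0.0819]
eef_rot: [0.737, 0.675, -0.003, -0.002]
ft_force: [0.6, -0.1, 0.1]
width: 0.0558
```

```bash
python3 -c "
from h import *
plan([.535,.0513,.057],down(85))"
```

```text
dpos [ 0.0013 -0.003  -0.0249]
drot [ 0.0019 -0.0067  0.0005]
pos [0.5337 0.0543 0.0819] F [ 0.6 -0.1  0.1] q [-0.81  0.35  0.74  1.9  -0.28  1.01 -0.04] t 13.15 w 0.05584335505609245
```

Call:
apply_moves([
  {"translation": [0, 0, 0.04], "turn": [0, 0, 0], "hand": 0.056},
  {"translation": [0, 0, 0.045], "turn": [0, 0, 0], "hand": 0.056},
  {"translation": [-0.01, 0, 0.045], "turn": [0, 0, -0.14], "hand": 0.056},
  {"translation": [-0.01, 0, 0.01], "turn": [0, 0, -0.14], "hand": 0.056},
  {"translation": [-0.01, 0, 0], "turn": [0, 0, -0.14], "hand": 0.056},
])

```text
time: 13.65
ee_pos: [0.5014, 0.0524, 0.2329]
eef_rot: [0.866, 0.5, -0.002, -0.004]
ft_force: [-0.4, 0.2, -0.2]
width: 0.0562
```

Call:
apply_moves([
  {"translation": [-0.01, 0, 0], "turn": [0, 0, -0.14], "hand": 0.05},
  {"translation": [-0.01, 0, 0], "turn": [0, 0, -0.14], "hand": 0.05},
  {"translation": [-0.01, 0, 0], "turn": [0, 0, -0.14], "hand": 0.05},
  {"translation": [-0.01, 0, 0], "turn": [0, 0, -0.14], "hand": 0.05},
  {"translation": [-0.01, 0, 0], "turn": [0, 0, -0.14], "hand": 0.05},
])

```text
time: 14.15
ee_pos: [0.4483, 0.0502, 0.2382]
eef_rot: [0.988, 0.157, 0.0, -0.006]
ft_force: [0.9, 0.3, -0.4]
width: 0.0499
```

```bash
python3 -c "
from h import *
plan([.4512,.0576,.22],down(-5))"
```

```text
dpos [ 0.0029  0.0074 -0.0182]
drot [-0.012   0.0012 -0.4025]
pos [0.4483 0.0502 0.2382] F [ 0.9  0.3 -0.4] q [-1.02 -0.13  0.77  1.93  0.08  1.31 -1.53] t 14.15 w 0.04989816025483788
```

Call:
apply_moves([
  {"translation": [0.001, 0.003, 0], "turn": [-0.004, 0, -0.13], "hand": 0.05},
  {"translation": [0.001, 0.002, 0], "turn": [-0.004, 0, -0.13], "hand": 0.05},
  {"translation": [0.001, 0.002, 0], "turn": [-0.004, 0, -0.13], "hand": 0.05},
  {"translation": [0, 0, 0], "turn": [0, 0, 0], "hand": 0.05},
])

```text
time: 14.55
ee_pos: [0.449, 0.0556, 0.2416]
eef_rot: [0.999, -0.048, 0.001, -0.002]
ft_force: [1.3, -0.8, 0.2]
width: 0.0499
```

```bash
python3 -c "
from h import *
plan([.4512,.0576,.082],down(-5))
im,c=snap('wrist','w5')
hsv=cv2.cvtColor(im,cv2.COLOR_BGR2HSV)
m=(hsv[...,0]<20)&(hsv[...,1]>180)&(hsv[...,2]>120);m[215:]=0
k,r=blob(m);x,y,w,h=cv2.boundingRect(k);print(x,y,w,h,'tip',onz(c,x+w/2,y+h,.098).round(4))"
```

```text
dpos [ 0.0022  0.002  -0.1596]
drot [-0.0035  0.0012  0.0093]
pos [0.449  0.0556 0.2416] F [ 1.3 -0.8  0.2] q [-0.99 -0.13  0.73  1.92  0.08  1.32 -1.96] t 14.55 w 0.0499044529171418
247 154 17 41 tip [0.4321 0.0622 0.098 ]
```

View pics/w5.png

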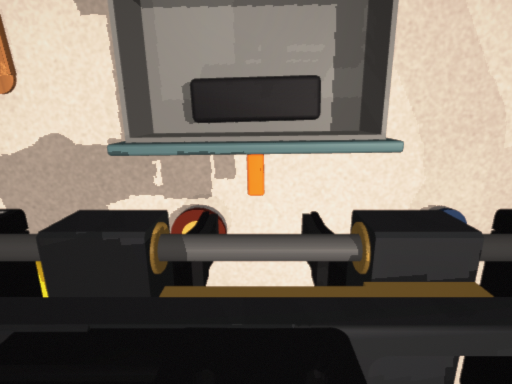

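The brush lies flat in the drawer (u 191–321, v 76–122). The tab is at u 247–264, v 154–195, with its tip at about (0.432, 0.062). Descend and pinch again.

Call:
apply_moves([
  {"translation": [0.003, 0.0045, -0.03], "turn": [-0.003, 0, 0.009], "hand": 0.05},
  {"translation": [0, 0, -0.04], "turn": [0, 0, 0], "hand": 0.05},
  {"translation": [0, 0, -0.035], "turn": [0, 0, 0], "hand": 0.05},
  {"translation": [0, 0, -0.025], "turn": [0, 0, 0], "hand": 0.05},
  {"translation": [0, 0, 0], "turn": [0, 0, 0], "hand": 0.05},
])

```text
time: 15.1
ee_pos: [0.4522, 0.0587, 0.1109]
eef_rot: [0.999, -0.031, 0.002, -0.002]
ft_force: [-0.7, -0.1, 0.8]
width: 0.0496
```

```bash
python3 -c "
from h import *
plan([.452,.060,.083],down(-5))"
```

```text
dpos [-0.0002  0.0013 -0.0279]
drot [-0.004   0.0051 -0.0243]
pos [0.4522 0.0587 0.1109] F [-0.7 -0.1  0.8] q [-0.98  0.07  0.78  2.08 -0.06  1.01 -1.8 ] t 15.1 w 0.0495622406188313
```

Call:
apply_moves([
  {"translation": [0, 0.001, -0.018], "turn": [-0.004, 0.005, -0.024], "hand": 0.05},
  {"translation": [0, 0, -0.008], "turn": [0, 0, 0], "hand": 0.04},
  {"translation": [0, 0, 0], "turn": [0, 0, 0], "hand": 0.01},
  {"translation": [0, 0, 0], "turn": [0, 0, 0], "hand": 0.01},
  {"translation": [0, 0, 0], "turn": [0, 0, 0], "hand": 0.01},
], newtons=15)

```text
time: 15.6
ee_pos: [0.4547, 0.0598, 0.0898]
eef_rot: [0.999, -0.039, 0.002, -0.001]
ft_force: [0.3, 1.2, -0.1]
width: 0.026
```

Call:
apply_moves([
  {"translation": [0, 0, 0], "turn": [0, 0, 0], "hand": 0.01},
  {"translation": [0, 0, 0], "turn": [0, 0, 0], "hand": 0.01},
])

```text
time: 15.8
ee_pos: [0.4551, 0.0601, 0.0906]
eef_rot: [0.999, -0.039, 0.003, -0.002]
ft_force: [3.9, 1.7, -15.2]
width: 0.0183
```

```bash
python3 -c "
from h import *
plan([.452,.060,.083],down(-5))"
```

```text
dpos [-0.0031 -0.0001 -0.0076]
drot [-0.0034  0.0055 -0.0095]
pos [0.4551 0.0601 0.0906] F [  3.9   1.7 -15.2] q [-0.96  0.12  0.78  2.09 -0.1   0.96 -1.77] t 15.8 w 0.018263217694269966
```

Call:
apply_moves([
  {"translation": [0.008, -0.0007, -0.003], "turn": [0, 0, 0], "hand": 0.01},
  {"translation": [0.016, -0.0014, 0], "turn": [0, 0, 0], "hand": 0.01},
  {"translation": [0.02, -0.0017, 0], "turn": [0, 0, 0], "hand": 0.01},
  {"translation": [0.02, -0.0017, 0], "turn": [0, 0, 0], "hand": 0.01},
  {"translation": [0.02, -0.0017, 0], "turn": [0, 0, 0], "hand": 0.01},
])

```text
time: 16.3
ee_pos: [0.5398, 0.053, 0.089]
eef_rot: [0.999, -0.038, 0.0, -0.004]
ft_force: [-3.8, 0.1, 8.2]
width: 0.0179
```

```bash
python3 -c "
from h import *
plan([.6,.0469,.0876],down(-5))"
```

```text
dpos [ 0.0602 -0.0061 -0.0014]
drot [-0.007  0.001 -0.012]
pos [0.5398 0.053  0.089 ] F [-3.8  0.1  8.2] q [-0.82  0.35  0.76  1.88 -0.29  1.02 -1.58] t 16.3 w 0.017921016736679868
```

Call:
apply_moves([
  {"translation": [0.02, -0.0018, 0], "turn": [0, 0, 0], "hand": 0.01},
  {"translation": [0.018, -0.0016, 0], "turn": [0, 0, 0], "hand": 0.01},
  {"translation": [0.012, -0.001, 0], "turn": [0, 0, 0], "hand": 0.01},
  {"translation": [0.01, -0.0009, 0], "turn": [0, 0, 0], "hand": 0.01},
  {"translation": [0.006, -0.0005, 0], "turn": [0, 0, 0], "hand": 0.01},
])

```text
time: 16.8
ee_pos: [0.6073, 0.0473, 0.0885]
eef_rot: [0.999, -0.037, -0.004, -0.004]
ft_force: [-19.5, 1.9, 11.7]
width: 0.0179
```

Call:
apply_moves([
  {"translation": [0.004, 0, 0], "turn": [0, 0, 0], "hand": 0.01},
  {"translation": [0.004, 0, 0], "turn": [0, 0, 0], "hand": 0.01},
])

```text
time: 17.0
ee_pos: [0.6099, 0.0471, 0.0876]
eef_rot: [0.999, -0.037, -0.012, -0.004]
ft_force: [-17.9, 0.4, 13.6]
width: 0.0179
```

```bash
python3 -c "
from h import *
plan([.6045,.0469,.0876],down(-5))"
```

```text
dpos [-0.0054 -0.0002 -0.    ]
drot [-0.0092 -0.0235 -0.0141]
pos [0.6099 0.0471 0.0876] F [-17.9   0.4  13.6] q [-0.69  0.53  0.72  1.67 -0.39  1.11 -1.5 ] t 17.0 w 0.017887053991953467
```

Drawer shut (hard stop, 19 N). Release, rise, and tilt the tool onto the panel normal.

Call:
apply_moves([
  {"translation": [-0.002, 0, 0], "turn": [0, 0, 0], "hand": 0.05},
  {"translation": [0, 0, 0], "turn": [0, 0, 0], "hand": 0.05},
  {"translation": [0, 0, 0], "turn": [0, 0, 0], "hand": 0.05},
  {"translation": [-0.005, 0, 0.03], "turn": [0, 0, 0], "hand": 0.05},
  {"translation": [-0.005, 0, 0.04], "turn": [0, 0, 0], "hand": 0.05},
])

```text
time: 17.5
ee_pos: [0.5954, 0.0473, 0.1543]
eef_rot: [0.999, -0.036, -0.016, -0.003]
ft_force: [0.8, -0.0, 1.1]
width: 0.0467
```

Call:
apply_moves([
  {"translation": [0, 0, 0.04], "turn": [0, 0, 0], "hand": 0.05},
  {"translation": [0, 0, 0.035], "turn": [-0.012, -0.139, 0], "hand": 0.05},
  {"translation": [0, 0, 0.01], "turn": [-0.012, -0.139, 0], "hand": 0.05},
  {"translation": [0, 0, 0], "turn": [-0.012, -0.139, 0], "hand": 0.05},
  {"translation": [0, 0, 0], "turn": [-0.012, -0.139, 0], "hand": 0.05},
])

```text
time: 18.0
ee_pos: [0.6017, 0.0462, 0.2472]
eef_rot: [0.964, -0.036, 0.265, 0.011]
ft_force: [-0.0, -3.3, -1.8]
width: 0.0499
```

```bash
cat >> h.py <<'E'
U=Ro.from_euler('z',-5,degrees=True); O=np.array([.6375,.0413,0])
def uw(p): return O+U.apply(p)
def wu(p): return U.inv().apply(np.array(p)-O)
N=U.apply([-.530,0,.848])
def dialrot(a): # tool x at angle a deg left of up-slope
    return Ro.from_rotvec(N*np.radians(a)/np.linalg.norm(N))*Ro.from_rotvec(U.apply([0,1,0])*np.radians(-32))*down(-5)
def dialpos(out): return uw(np.array([.0526-.53*out,0,.1509+.848*out]))
def onpanel(c,u,v,out=0):
    o,d=ray(c,u,v); q=dialpos(out); return o+d*((q-o)@N)/(d@N)
E
python3 - <<'E'
from h import *
plan(dialpos(.10),dialrot(20))
im,c=snap('wrist','w6');snap('scene','s6')
E
```

```text
dpos [ 0.0354 -0.0049 -0.0115]
drot [-0.1813 -0.0068  0.2866]
pos [0.6017 0.0462 0.2472] F [-0.  -3.3 -1.8] q [-1.06 -0.15  0.77  2.02  0.42  0.76 -2.15] t 18.0 w 0.049946239092645776
```

View pics/w6.png

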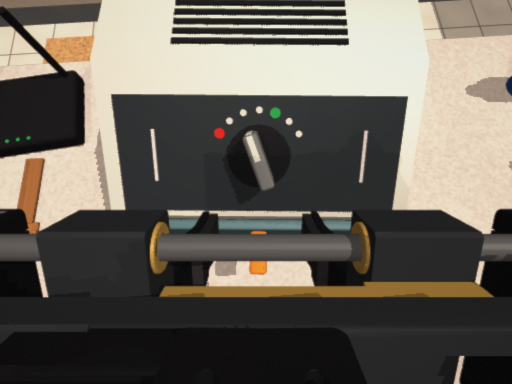

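The drawer is shut and the dial's pointer end (white line) is at (251,133), with the bar's other end at (267,187). The dots are red (219,133), 1 (229,121), 2 (243,113), 3 (259,110), green (275,113), 5 (289,122) and 6 (298,134).

```bash
python3 - <<'E'
from h import *
im=cv2.imread('pics/w6.png');c=calibration('wrist')
B=np.stack([U.apply([.848,0,.53]),U.apply([0,1,0])])  # up-slope, left
D=np.array([onpanel(c,*p) for p in((219,133),(229,121),(243,113),(259,110),(275,113),(289,122),(298,134))])
d=(D-dialpos(0))@B.T; print('dots mm',(d*1e3).round(1).tolist())
A=np.c_[2*d,np.ones(7)];s=np.linalg.lstsq(A,(d**2).sum(1),rcond=None)[0];print('centre off (up,left) mm',(s[:2]*1e3).round(1),'r',np.sqrt(s[2]+s[0]**2+s[1]**2))
e=d-s[:2];print('dot angles',np.degrees(np.arctan2(e[:,1],e[:,0])).round(1))
hsv=cv2.cvtColor(im,cv2.COLOR_BGR2HSV);m=np.zeros(im.shape[:2],bool);m[125:195,235:285]=(im.max(2)>95)[125:195,235:285]
k,r=blob(m);print(r)
P=cv2.boxPoints(r);W=np.array([(onpanel(c,u,v,.038)-dialpos(.038))@B.T for u,v in P]);print((W*1e3).round(1).tolist(),(W.mean(0)*1e3).round(1))
i=max(range(4),key=lambda i:np.linalg.norm(W[i]-W[i-1]));q=W[i]-W[i-1];q=q if q[0]>0 else -q
print('bar angle left of up',np.degrees(np.arctan2(q[1],q[0])),np.linalg.norm(q))
E
```

```text
dots mm [[15.6, 40.2], [26.8, 30.6], [34.2, 17.5], [37.1, 2.8], [34.6, -12.1], [26.6, -25.3], [15.7, -34.3]]
centre off (up,left) mm [-6.1  2.8] r 0.04310772720717231
dot angles [ 59.9  40.2  20.1  -0.  -20.1 -40.7 -59.6]
((257.9610290527344, 159.38864135742188), (60.17096710205078, 13.638751983642578), 70.70995330810547)
[[19.5, 16.5], [23.2, 6.1], [-24.3, -11.3], [-28.5, -0.4]] [-2.5  2.7]
bar angle left of up 19.390566096532904 0.05085368737259888
```

The bar angle (19.4° left of up-slope) confirms the dial is at setting 2. Its centre is 3 mm left of and 3 mm below nominal. Joint 7 would run near its limit with this grasp, so I'll flip the tool half a turn to angle 200°.

Call:
apply_moves([
  {"translation": [0.007, 0, 0], "turn": [-0.074, 0.0065, 0.119], "hand": 0.05},
  {"translation": [0.007, 0, 0], "turn": [-0.074, 0.0065, 0.119], "hand": 0.05},
  {"translation": [0.007, 0, 0], "turn": [-0.074, 0.0065, 0.119], "hand": 0.05},
  {"translation": [0.005, 0, 0], "turn": [-0.074, 0.0065, 0.119], "hand": 0.05},
  {"translation": [0, 0, 0], "turn": [-0.074, 0.0065, 0.119], "hand": 0.05},
])

```text
time: 18.6
ee_pos: [0.6271, 0.0464, 0.2478]
eef_rot: [0.917, 0.305, 0.233, 0.11]
ft_force: [0.7, 0.3, -0.6]
width: 0.0499
```

Call:
apply_moves([
  {"translation": [0, 0, 0], "turn": [-0.074, 0.0065, 0.119], "hand": 0.05},
  {"translation": [0, 0, 0], "turn": [-0.074, 0.0065, 0.119], "hand": 0.05},
  {"translation": [0, 0, 0], "turn": [-0.074, 0.0065, 0.119], "hand": 0.05},
  {"translation": [0, 0, 0], "turn": [-0.074, 0.0065, 0.119], "hand": 0.05},
  {"translation": [0, 0, 0], "turn": [-0.074, 0.0065, 0.119], "hand": 0.05},
])

```text
time: 19.1
ee_pos: [0.6317, 0.0467, 0.2523]
eef_rot: [0.749, 0.608, 0.174, 0.198]
ft_force: [-0.4, 0.3, -0.5]
width: 0.0502
```

```bash
cat >> h.py <<'E'
def dialpos(out): return np.array([-.0023,.003,-.0016])+uw(np.array([.0526-.53*out,0,.1509+.848*out]))
E
python3 -c "
from h import *
plan(dialpos(.10),dialrot(200))"
```

```text
dpos [ 0.0031 -0.0024 -0.0182]
drot [-1.0239  0.1146  1.7467]
pos [0.6317 0.0467 0.2523] F [-0.4  0.3 -0.5] q [-1.19 -0.05  0.93  1.94  0.37  0.77 -0.67] t 19.1 w 0.05016186909633523
```

Working well (j7 now −0.67). About 2.03 rad remain.

Call:
apply_moves([
  {"translation": [0, 0, 0], "turn": [-0.074, 0.0065, 0.119], "hand": 0.05},
  {"translation": [0, 0, 0], "turn": [-0.074, 0.0065, 0.119], "hand": 0.05},
  {"translation": [0, 0, 0], "turn": [-0.074, 0.0065, 0.119], "hand": 0.05},
  {"translation": [0, 0, 0], "turn": [-0.074, 0.0065, 0.119], "hand": 0.05},
  {"translation": [0, 0, 0], "turn": [-0.074, 0.0065, 0.119], "hand": 0.05},
])

```text
time: 19.6
ee_pos: [0.6358, 0.0468, 0.257]
eef_rot: [0.483, 0.831, 0.092, 0.26]
ft_force: [-0.4, -0.4, 0.8]
width: 0.0501
```

Call:
apply_moves([
  {"translation": [0, 0, 0], "turn": [-0.074, 0.0065, 0.119], "hand": 0.05},
  {"translation": [0, 0, 0], "turn": [-0.074, 0.0065, 0.119], "hand": 0.05},
  {"translation": [0, 0, 0], "turn": [-0.074, 0.0065, 0.119], "hand": 0.05},
  {"translation": [0, 0, 0], "turn": [-0.074, 0.0065, 0.119], "hand": 0.05},
  {"translation": [0, 0, 0], "turn": [-0.074, 0.0065, 0.119], "hand": 0.05},
])

```text
time: 20.1
ee_pos: [0.6398, 0.0461, 0.262]
eef_rot: [0.154, 0.945, -0.003, 0.289]
ft_force: [0.8, -0.0, 0.1]
width: 0.0502
```

Call:
apply_moves([
  {"translation": [0, 0, 0], "turn": [-0.074, 0.0065, 0.119], "hand": 0.05},
  {"translation": [0, 0, 0], "turn": [-0.074, 0.0065, 0.119], "hand": 0.05},
  {"translation": [0, 0, 0], "turn": [-0.074, 0.0065, 0.119], "hand": 0.05},
])

```text
time: 20.4
ee_pos: [0.642, 0.0452, 0.2653]
eef_rot: [-0.056, 0.954, -0.061, 0.288]
ft_force: [-0.1, -0.4, 0.2]
width: 0.0502
```

```bash
python3 -c "
from h import *
plan(dialpos(.10),dialrot(200))"
```

```text
dpos [-0.0072 -0.0008 -0.0312]
drot [-0.0396  0.0443  0.1316]
pos [0.642  0.0452 0.2653] F [-0.1 -0.4  0.2] q [-1.34 -0.12  1.04  1.96  0.51  0.75  1.12] t 20.4 w 0.050244495477405525
```

Call:
apply_moves([
  {"translation": [-0.007, -0.001, -0.025], "turn": [-0.04, 0.044, 0.13], "hand": 0.045},
  {"translation": [0, 0, -0.005], "turn": [0, 0, 0], "hand": 0.045},
  {"translation": [0, 0, 0], "turn": [0, 0, 0], "hand": 0.045},
])

```text
time: 20.7
ee_pos: [0.6381, 0.0437, 0.2402]
eef_rot: [-0.121, 0.953, -0.061, 0.27]
ft_force: [-0.2, 0.7, 0.7]
width: 0.0457
```

```bash
python3 -c "
from h import *
plan(dialpos(.06),dialrot(200))"
```

```text
dpos [ 0.0178 -0.0012 -0.04  ]
drot [0.0001 0.0013 0.0085]
pos [0.6381 0.0437 0.2402] F [-0.2  0.7  0.7] q [-1.4  -0.09  1.15  1.98  0.4   0.7   1.35] t 20.7 w 0.04574155302603838
```

Call:
apply_moves([
  {"translation": [0.009, -0.001, -0.02], "turn": [0, 0.001, 0.008], "hand": 0.045},
  {"translation": [0.009, 0, -0.018], "turn": [0, 0, 0], "hand": 0.045},
  {"translation": [0.002, 0, -0.004], "turn": [0, 0, 0], "hand": 0.045},
])

```text
time: 21.0
ee_pos: [0.6609, 0.0463, 0.2026]
eef_rot: [-0.12, 0.953, -0.056, 0.272]
ft_force: [-1.5, 0.1, 0.4]
width: 0.0451
```

```bash
python3 -c "
from h import *
plan(dialpos(.024),dialrot(200))"
```

```text
dpos [ 0.014  -0.0055 -0.033 ]
drot [-0.0099  0.0051  0.0087]
pos [0.6609 0.0463 0.2026] F [-1.5  0.1  0.4] q [-1.34  0.17  1.23  1.98 -0.06  0.56  1.71] t 21.0 w 0.04508851071509605
```

Call:
apply_moves([
  {"translation": [0.005, -0.0055, -0.008], "turn": [-0.01, 0.005, 0.009], "hand": 0.045},
  {"translation": [0.005, 0, -0.01], "turn": [0, 0, 0], "hand": 0.045},
  {"translation": [0.003, 0, -0.007], "turn": [0, 0, 0], "hand": 0.045},
])

```text
time: 21.3
ee_pos: [0.6771, 0.0436, 0.178]
eef_rot: [-0.121, 0.954, -0.059, 0.269]
ft_force: [0.3, -0.8, 0.2]
width: 0.045
```

```bash
python3 -c "
from h import *
plan(dialpos(.024),dialrot(200))"
```

```text
dpos [-0.0022 -0.0028 -0.0083]
drot [-0.0034  0.0002  0.0088]
pos [0.6771 0.0436 0.178 ] F [ 0.3 -0.8  0.2] q [-1.17  0.26  1.09  1.96 -0.2   0.52  1.81] t 21.3 w 0.04500767968643167
```

Call:
apply_moves([
  {"translation": [-0.002, -0.003, -0.007], "turn": [-0.003, 0, 0.008], "hand": 0.045},
  {"translation": [0, 0, 0], "turn": [0, 0, 0], "hand": 0.045},
])

```text
time: 21.5
ee_pos: [0.676, 0.041, 0.1702]
eef_rot: [-0.123, 0.954, -0.06, 0.269]
ft_force: [-0.0, -0.1, 0.2]
width: 0.0451
```

```bash
python3 -c "
from h import *
plan(dialpos(.024),dialrot(200))
snap('wrist','w7');a,c=snap('side','d7')
u,v=map(int,proj(c,dialpos(.03)));A=cv2.resize(a[v-60:v+60,u-60:u+60],(480,480),interpolation=cv2.INTER_CUBIC);cv2.imwrite('pics/c7.png',A)"
```

```text
dpos [-0.001  -0.0002 -0.0006]
drot [-0.0013 -0.001   0.0051]
pos [0.676  0.041  0.1702] F [-0.  -0.1  0.2] q [-1.15  0.27  1.07  1.97 -0.22  0.5   1.83] t 21.5 w 0.045146176391612204
```

View pics/c7.png

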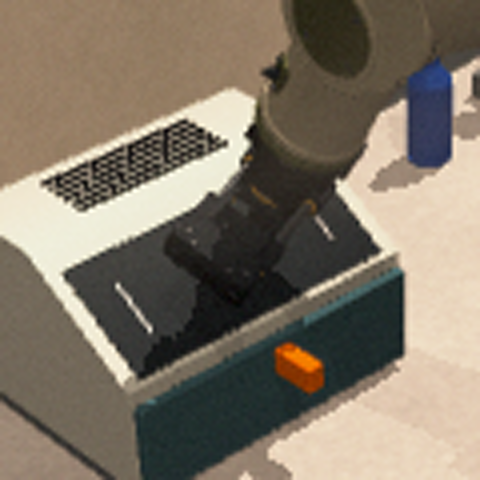

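The gripper is aligned over the dial and the drawer is shut. Close on the bar.

Call:
apply_moves([
  {"translation": [0, 0, 0], "turn": [0, 0, 0], "hand": 0.005},
  {"translation": [0, 0, 0], "turn": [0, 0, 0], "hand": 0.005},
  {"translation": [0, 0, 0], "turn": [0, 0, 0], "hand": 0.005},
  {"translation": [0, 0, 0], "turn": [0, 0, 0], "hand": 0.005},
  {"translation": [0, 0, 0], "turn": [0, 0, 0], "hand": 0.005},
], newtons=40)

```text
time: 22.1
ee_pos: [0.6772, 0.0419, 0.1735]
eef_rot: [-0.123, 0.953, -0.059, 0.271]
ft_force: [4.6, -13.8, -1.5]
width: 0.013
```

```bash
python3 -c "
from h import *
plan(dialpos(.024),dialrot(200))"
```

```text
dpos [-0.0023 -0.0011 -0.0038]
drot [-0.0038  0.0032  0.0049]
pos [0.6772 0.0419 0.1735] F [  4.6 -13.8  -1.5] q [-1.15  0.26  1.08  1.96 -0.22  0.5   1.83] t 22.1 w 0.013005362079146222
```

Gripped at 13.0 mm. Turn clockwise (negative about the outward normal).

Call:
apply_moves([
  {"translation": [0, 0, 0], "turn": [0.053, -0.0046, -0.085], "hand": 0.005},
  {"translation": [0, 0, 0], "turn": [0.053, -0.0046, -0.085], "hand": 0.005},
  {"translation": [0, 0, 0], "turn": [0.053, -0.0046, -0.085], "hand": 0.005},
  {"translation": [0, 0, 0], "turn": [0.053, -0.0046, -0.085], "hand": 0.005},
  {"translation": [0, 0, 0], "turn": [0.053, -0.0046, -0.085], "hand": 0.005},
])

```text
time: 22.6
ee_pos: [0.6773, 0.0415, 0.1735]
eef_rot: [0.126, 0.952, 0.012, 0.277]
ft_force: [1.8, -0.3, -4.1]
width: 0.0127
```

```bash
python3 -c "
from h import *
plan(dialpos(.026),dialrot(160));print(readout.read_state()['torque'])"
```

```text
dpos [-0.0034 -0.0006 -0.0022]
drot [ 0.0926 -0.0045 -0.1467]
pos [0.6773 0.0415 0.1735] F [ 1.8 -0.3 -4.1] q [-1.24  0.32  1.2   1.97 -0.36  0.52  1.43] t 22.6 w 0.01265057334255306
[0.03393711 0.3141838  0.09593777]
```

Call:
apply_moves([
  {"translation": [0, 0, 0], "turn": [0.05, -0.004, -0.08], "hand": 0.005},
  {"translation": [0, 0, 0], "turn": [0.04, -0.003, -0.064], "hand": 0.005},
  {"translation": [0, 0, 0], "turn": [0, 0, 0], "hand": 0.005},
])

```text
time: 22.9
ee_pos: [0.6773, 0.0414, 0.1735]
eef_rot: [0.211, 0.937, 0.036, 0.275]
ft_force: [0.9, -0.4, -0.5]
width: 0.0125
```

```bash
python3 -c "
from h import *
plan(dialpos(.026),dialrot(160));print(readout.read_state()['torque'])"
```

```text
dpos [-0.0034 -0.0005 -0.0021]
drot [-0.0014  0.0033  0.0055]
pos [0.6773 0.0414 0.1735] F [ 0.9 -0.4 -0.5] q [-1.26  0.35  1.24  1.97 -0.42  0.53  1.3 ] t 22.9 w 0.012542346594374133
[0.08111944 0.38578002 0.07620415]
```

At the 160° target to within about 0.4°. Release and back out along the normal.

Call:
apply_moves([
  {"translation": [0, 0, 0], "turn": [0, 0, 0], "hand": 0.045},
  {"translation": [0, 0, 0], "turn": [0, 0, 0], "hand": 0.045},
  {"translation": [0, 0, 0], "turn": [0, 0, 0], "hand": 0.045},
  {"translation": [-0.01, 0.001, 0.016], "turn": [0, 0, 0], "hand": 0.045},
  {"translation": [-0.018, 0.0015, 0.03], "turn": [0, 0, 0], "hand": 0.045},
])

```text
time: 23.4
ee_pos: [0.6552, 0.0448, 0.2038]
eef_rot: [0.207, 0.94, 0.034, 0.271]
ft_force: [-0.1, -0.4, 0.5]
width: 0.0422
```

Call:
apply_moves([
  {"translation": [-0.025, 0.002, 0.04], "turn": [0, 0, 0], "hand": 0.045},
  {"translation": [-0.025, 0.002, 0.04], "turn": [0, 0, 0], "hand": 0.045},
  {"translation": [-0.04, 0, 0.02], "turn": [0, 0, 0], "hand": 0.045},
  {"translation": [-0.04, 0, 0.01], "turn": [0, 0, 0], "hand": 0.045},
  {"translation": [0, 0, 0], "turn": [0, 0, 0], "hand": 0.045},
])

```text
time: 23.9
ee_pos: [0.5444, 0.068, 0.2502]
eef_rot: [0.19, 0.952, 0.045, 0.235]
ft_force: [-0.1, 0.5, 0.9]
width: 0.0449
```

```bash
python3 -c "
from h import *
plan()
a,ca=snap('side','d8');s,cs=snap('scene','s8')
A=cv2.resize(a[110:230,140:270],None,fx=3.05,fy=3.05,interpolation=cv2.INTER_CUBIC)
S=cv2.resize(s[90:350,130:400],None,fx=1.48,fy=1.48,interpolation=cv2.INTER_CUBIC)
h=max(A.shape[0],S.shape[0]);o=np.zeros((h,A.shape[1]+S.shape[1],3),np.uint8);o[:A.shape[0],:A.shape[1]]=A;o[:S.shape[0],A.shape[1]:]=S;cv2.imwrite('pics/c8.png',o[:,:800]);print(A.shape,o.shape)"
```

```text
pos [0.5444 0.068  0.2502] F [-0.1  0.5  0.9] q [-1.31 -0.39  0.85  2.09  0.62  0.94  0.46] t 23.9 w 0.04493586614509907
(366, 396, 3) (385, 796, 3)
```

View pics/c8.png

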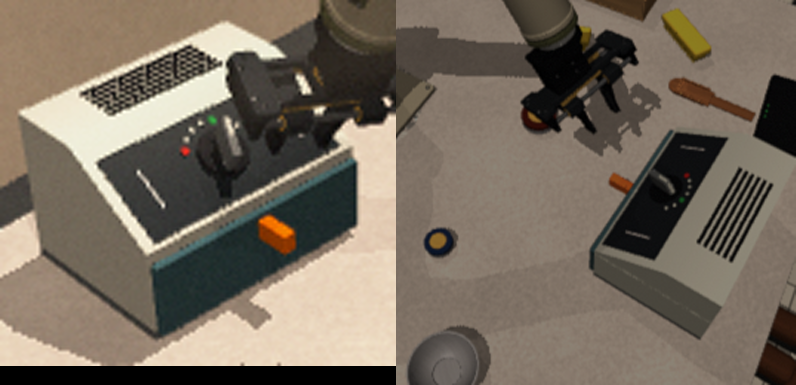

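The gripper is clear, the drawer looks shut and the bar points to green. Now to check the bar angle and tab position numerically against the first picture.

```bash
python3 - <<'E'
from h import *
B=np.stack([U.apply([.848,0,.53]),U.apply([0,1,0])])
c=calibration('scene')
u0,v0=map(int,proj(c,dialpos(.034)))
for f in('s0','s6','s8'):
    im=cv2.imread(f'pics/{f}.png');hsv=cv2.cvtColor(im,cv2.COLOR_BGR2HSV)
    m=np.zeros(im.shape[:2],bool);w=np.s_[v0-11:v0+12,u0-13:u0+12];m[w]=(im[w].max(2)>62)&(hsv[w][...,1]<90)
    k,r=blob(m);W=np.array([(onpanel(c,u,v,.038)-dialpos(.038))@B.T for u,v in cv2.boxPoints(r)])
    i=max(range(4),key=lambda i:np.linalg.norm(W[i]-W[i-1]));q=W[i]-W[i-1];q=q if q[0]>0 else -q
    o=(hsv[...,0]<18)&(hsv[...,1]>150)&(hsv[...,2]>90);o[:200]=0;o[230:]=0;o[:,:265]=0;o[:,300:]=0
    print(f,'bar',np.degrees(np.arctan2(q[1],q[0])).round(1),(np.linalg.norm(q)*1e3).round(),'tab',blob(o)[1])
a=cv2.imread('pics/s0.png').astype(int);b=cv2.imread('pics/s8.png').astype(int)
for n,(x,y) in dict(wax=(160,254),bowl=(163,338),horn=(343,157),stop=(231,374),polish=(227,168)).items():
    print(n,np.abs(a-b).max(2)[y-12:min(y+12,384),x-12:x+12].mean().round(1))
E
```

```text
s0 bar -57.2 49.0 tab ((281.5000305175781, 212.50003051757812), (14.758047103881836, 5.81377649307251), 26.56505012512207)
s6 bar -57.2 49.0 tab ((281.5000305175781, 213.00003051757812), (15.205260276794434, 6.7082037925720215), 26.56505012512207)
s8 bar -57.2 49.0 tab ((281.5000305175781, 213.00003051757812), (15.205260276794434, 6.7082037925720215), 26.56505012512207)
wax 6.6
bowl 6.5
horn 6.4
stop 5.3
polish 47.2
```

```bash
python3 - <<'E'
from h import *
im,c=snap('wrist','w9');print('dial px',proj(c,dialpos(.034)),'tab',proj(c,uw([-.04,0,.098])),'cam',ray(c,256,192))
s=cv2.imread('pics/s8.png');c2=calibration('scene');print('scene dial',proj(c2,dialpos(.034)))
d=cv2.imread('pics/d8.png');c3=calibration('side');u,v=map(int,proj(c3,dialpos(.03)));print('side',u,v)
cv2.imwrite('pics/x.png',np.hstack([cv2.resize(s[190:240,285:345],(480,400),interpolation=cv2.INTER_CUBIC),cv2.resize(d[v-25:v+25,u-20:u+20],(320,400),interpolation=cv2.INTER_CUBIC)]))
E
```

```text
dial px (np.float64(266.8281556843188), np.float64(260.4283196889727)) tab (np.float64(233.60524496771671), np.float64(163.33099834341385)) cam (array([0.42226682, 0.09317283, 0.3516244 ]), array([ 0.65990716, -0.12137747, -0.74182473]))
scene dial (np.float64(305.43271898552945), np.float64(209.35770260119864))
side 216 155
```

Dial is hidden in the wrist view from here; move the tool forward and up for one clear last look.

Call:
apply_moves([
  {"translation": [0.02, -0.005, 0.04], "turn": [0, 0, 0], "hand": 0.045},
  {"translation": [0.03, -0.005, 0.04], "turn": [0, 0, 0], "hand": 0.045},
  {"translation": [0.035, -0.005, 0.02], "turn": [0, 0, 0], "hand": 0.045},
  {"translation": [0.02, 0, 0], "turn": [0, 0, 0], "hand": 0.045},
  {"translation": [0, 0, 0], "turn": [0, 0, 0], "hand": 0.045},
])

```text
time: 24.55
ee_pos: [0.6563, 0.0508, 0.3493]
eef_rot: [0.188, 0.953, 0.036, 0.236]
ft_force: [-0.0, 1.9, -0.8]
width: 0.0451
```

```bash
python3 - <<'E'
from h import *
plan()
im,c=snap('wrist','w10');p=proj(c,dialpos(.034));t=proj(c,uw([-.04,0,.098]));print('dial px',p,'tab',t)
u,v=map(int,p);W=cv2.resize(im[max(v-60,0):v+60,u-60:u+60],(400,400),interpolation=cv2.INTER_CUBIC)
s,c2=snap('scene','s10')
S=cv2.resize(s[184:234,280:330],(400,400),interpolation=cv2.INTER_CUBIC)
cv2.imwrite('pics/x.png',np.hstack([W,S]))
E
```

```text
pos [0.6563 0.0508 0.3493] F [-0.   1.9 -0.8] q [-1.56 -0.08  1.33  1.7   0.23  1.    0.89] t 24.55 w 0.0450722891836613
dial px (np.float64(229.42051724555063), np.float64(120.19941648025606)) tab (np.float64(199.40210815182255), np.float64(29.219645495608518))
```

View pics/x.png

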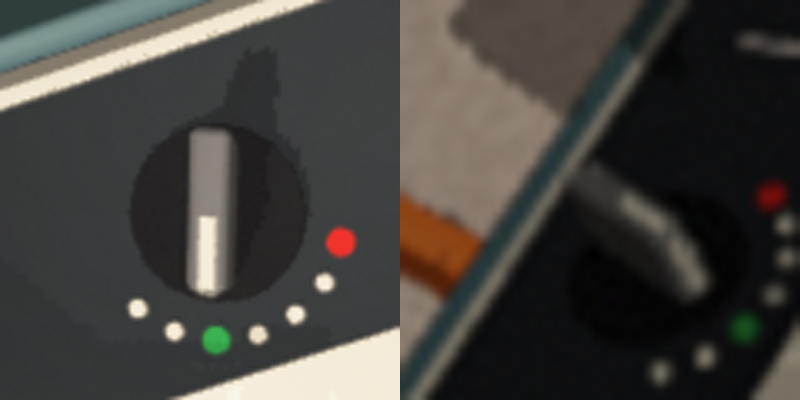

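The wrist crop shows the pointer end (207,290) aimed at the green dot (216,340), and the red dot four dots away at (341,242). Quick numeric check of the bar and the drawer's edge, then hand in.

```bash
python3 - <<'E'
from h import *
c=calibration('wrist');p=proj(c,dialpos(.034));u0,v0=int(p[0])-60,max(int(p[1])-60,0)
B=np.stack([U.apply([.848,0,.53]),U.apply([0,1,0])])
f=lambda x,y,o:(onpanel(c,u0+x*.3,v0+y*.3,o)-dialpos(o))@B.T
q=f(207,292,.038)-f(211,130,.038);print('bar deg left of up',np.degrees(np.arctan2(q[1],q[0])),np.linalg.norm(q))
im=cv2.imread('pics/w10.png');h=cv2.cvtColor(im,cv2.COLOR_BGR2HSV);o=(h[...,0]<18)&(h[...,1]>180)&(h[...,2]>120);o[100:]=0
k,r=blob(o);P=k[:,0];W=np.array([wu(onz(c,*x,.098)) for x in P]);print('tab unit x range',W[:,0].min().round(4),W[:,0].max().round(4),'expect tip',-.057)
print(readout.read_state()['width']);order.close_job()
E
```

```text
bar deg left of up -20.256268326355144 0.048686611380397204
tab unit x range -0.0617 -0.0155 expect tip -0.057
0.04499854235804943
the job is handed in; nothing more can be done
```

I pulled the drawer open to its stop and laid the black brush in it, bristles down. I then shut the drawer against its stop, turned the dial from setting 2 to setting 4 and handed in at about 24.6 s.

**Last checks**
- **Dial:** after release, the pointer bar measured 20.3° right of straight up the slope, against 20° for the green dot.
- **Brush:** it touched the floor at the expected height, with about 18 N pressed briefly before release. A picture before shutting showed it lying flat. I did not look at it again after shutting the drawer.
- **Drawer:** it met its stop at about 19 N. In the scene view the tab is within 0.5 px of where it started. The last wrist view put the tab's tip at -62 mm instead of -57 mm; I take that as viewing error, but it disagrees.
- **Other things:** the tin of wax, the bowl, the shoe horn and the doorstop look unchanged. The gripper hid the polish tin in the comparison picture, so I did not confirm it numerically, though nothing came near it.
- **Failed check:** my first dial-angle mask in the scene view picked up the wrong pixels. I used the wrist picture for the angle instead.
- **Joints:** joint 7 (2.59 of 2.60) and joint 3 (1.33 of 1.34) came close to their limits. No reading was past them.

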